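# Pack the chisel tray under the try square

### The arm

A 6-joint arm with a two-finger parallel gripper is mounted at the origin on the work surface. World frame = base frame: x ahead of the robot, y to its left, z up, the work surface at z = 0. Lengths are in mm, angles in rad, forces in N, time in s.
With the tool pointing down it reaches from about 275 to 825 mm from the base axis. Payload 5.2 kg.
Tool frame: the origin (TCP) lies between the finger pads; the fingertips stand 8 mm ahead of it and the grasp point (between the pads) lies 11 mm behind it; z points along the fingers, y is the line along which they close (so a half turn about z gives the same grasp; the last joint's range is limited). The gripper opens to 93 mm and grips with 3 to 60 N. Pads are 15 mm wide; open, the fingers measure 128 mm over their backs; the gripper's body (75 mm by 188 mm) begins 65 mm behind the grasp point.
Start: joints at [1.015, 0.259, 1.535, -0, 1.348, -0.203], TCP at [190.018, 516.137, 186.753] pointing down, gripper open.
Joint ranges: [-3.14, 3.14], [-0.91, 2.08], [0.19, 2.58], [-1.22, 4.36], [0.22, 2.71], [-3.12, 3.12]. Speed limits (rad/s): [2.57, 2.57, 3.14, 3.14, 3.14, 3.14].

### API

Orientations are given as [roll, pitch, yaw] about the fixed x, y, z axes, in that order (R = Rz(yaw) Ry(pitch) Rx(roll)).
In Python, from cell import robot gives the robot as it stands.
- The arm moves only by the tool drive_tool, never from a script. Its argument "deltas" is a list of rows, each an object with "slide": the shift along the tool's x, y, z in cm, a list of three; "yaw": the turn about the tool's z in rad; "claw": the gripper command: -1 is shut, 1 is fully open, values between are in proportion. A call has 1 to 12 rows; each row shifts and turns the commanded pose from where the row before left it, along the tool's axes as they then stand; what a row does not reach is not made up. A row lasts 1/8 s, in which the tool goes at most 62.5 mm and 10.7 degrees, less where a joint would pass 70% of its speed; a pose out of reach is approached as far as the arm can. A call with a gripper value outside its range is refused whole. The fingers move at their own pace and stop on an object; "squeeze" is the grip in N (left out, the last holds). Time passes only in rows, so rows that do not move let the fingers close. It gives the time, the measured TCP pose, the force, the opening and the grip force at its end, in the units of the state.
- robot.read_state(): the state, without advancing time (a new reading comes with each control period).
- robot.read_camera(name): name is "scene" or "top" or "wrist"; returns a dict with "img" (420x560x3 uint8, blue, green, red), "camera_matrix" (3x3 intrinsics, pixels), "rvec" (rotation vector, rad) and "tvec" (3), from world to camera coordinates, as OpenCV has them. Camera axes: x right, y down, z forward; pixel columns grow to the right and rows downward; lengths in mm; the calibration is good to about 2 mm. The wrist camera is an equidistant fisheye: a pixel r from the principal point sees the ray r / f radians off the axis. A picture is of the moment at which its call begins. There is no depth.
- robot.sign_off(): hands the job in; it is judged then, once.
The state is a dict: "time": time; "joint_positions": joint angles; "joint_vel": joint speeds; "joint_torque": joint torques, N m; "tcp_pos": TCP position; "tool_rot": TCP orientation; "contact_force": force on the tool from outside, world axes, zero at the start; "torque": the same for the moment, N m; "width": opening from 0.0 (shut) to 1.0 (fully open); "gripper_force": force on a finger pad.
Only numpy, scipy, OpenCV 4.12 (cv2) and the standard library are available. Lean on these libraries where they do the work, as an engineer would, in place of code of your own. Each camera call takes 0.05 s, during which the arm holds its last target. There are 200 camera calls.

### The job

The try square was locked into the tool tray before the chisels were put away. Turn the turn-button until it clicks free, lift the square out and lay it aside, lay every chisel from the bench flat and fully home in the slot cut for its blade width, then lay the square back home over the blades and turn the turn-button back over its stock until it clicks. Leave the glue bottle, tape measure and offcut where they are.

Things in the scene. Friction and masses are not known exactly. Their poses are not given: they have to be found in the camera images.
- turn_button_grip (a point): Middle of the black grip bar of the turn-button: bar 40 mm long, 12 wide, 21 high (10.5 below to 10.5 above this point), on a flat steel wing 20 mm wide, 8 thick, its tip 48 mm from the axis. On the upright turning axis, 70 mm above the bench; x points along bar and wing to the wing's tip.
- turn_button (a joint): 0: locked (as at the start), wing over the near end of the square's stock. 1.57: free, a quarter turn clockwise seen from above, wing out over the tray's right wall. A spring detent holds both ends: it resists with about 0.1 N m at first, less towards half way (0.79), then clicks over and runs on to the other end by itself. Hard stops at both ends.
- chisel_6: Chisel with 6 mm wide blade, 127 g; may be absent. Origin: centre of the wooden handle; x along it to the cutting edge, z up. Handle 110 mm long (x -55 to 55), 26 mm square, corners rounded (z -13 to 13); blade 4 mm thick, x 55 to 143, z -2 to 2. Balances near x = 20 mm. Starts flat on the bench; either face up will do.
- chisel_12: Chisel with 12 mm wide blade, 134 g; may be absent. Origin: centre of the wooden handle; x along it to the cutting edge, z up. Handle 110 mm long (x -55 to 55), 26 mm square, corners rounded (z -13 to 13); blade 4 mm thick, x 55 to 143, z -2 to 2. Balances near x = 20 mm. Starts flat on the bench; either face up will do.
- chisel_20: Chisel with 20 mm wide blade, 144 g; may be absent. Origin: centre of the wooden handle; x along it to the cutting edge, z up. Handle 110 mm long (x -55 to 55), 26 mm square, corners rounded (z -13 to 13); blade 4 mm thick, x 55 to 143, z -2 to 2. Balances near x = 20 mm. Starts flat on the bench; either face up will do.
- chisel_32: Chisel with 32 mm wide blade, 158 g; may be absent. Origin: centre of the wooden handle; x along it to the cutting edge, z up. Handle 110 mm long (x -55 to 55), 26 mm square, corners rounded (z -13 to 13); blade 4 mm thick, x 55 to 143, z -2 to 2. Balances near x = 20 mm. Starts flat on the bench; either face up will do.
- slot_6 (a point): Place of the 6 mm chisel (slot nearest the square's stock): where its origin comes when home, same axes, 33 mm above the bench. Handle in a 31 mm wide, 16 mm deep notch of the rear batten (under chisel x -44 to -26 mm), blade in a 11 mm wide, 11 mm deep notch of the front batten (x 76 to 94). Between battens fingers have room; the floor is 12 mm under the handle. Slots are 52 mm apart.
- slot_12 (a point): Place of the 12 mm chisel (second slot): where its origin comes when home, same axes, 33 mm above the bench. Handle in a 31 mm wide, 16 mm deep notch of the rear batten (under chisel x -44 to -26 mm), blade in a 17 mm wide, 11 mm deep notch of the front batten (x 76 to 94). Between battens fingers have room; the floor is 12 mm under the handle. Slots are 52 mm apart.
- slot_20 (a point): Place of the 20 mm chisel (third slot): where its origin comes when home, same axes, 33 mm above the bench. Handle in a 31 mm wide, 16 mm deep notch of the rear batten (under chisel x -44 to -26 mm), blade in a 25 mm wide, 11 mm deep notch of the front batten (x 76 to 94). Between battens fingers have room; the floor is 12 mm under the handle. Slots are 52 mm apart.
- slot_32 (a point): Place of the 32 mm chisel (slot farthest from the stock): where its origin comes when home, same axes, 33 mm above the bench. Handle in a 31 mm wide, 16 mm deep notch of the rear batten (under chisel x -44 to -26 mm), blade in a 37 mm wide, 11 mm deep notch of the front batten (x 76 to 94). Between battens fingers have room; the floor is 12 mm under the handle. Slots are 52 mm apart.
- square: Try square: wooden stock 140 x 45 x 18 mm (x -70 to 70, y -22.5 to 22.5, z 0 to 18) with brass face; steel blade 40 mm wide, 3 thick (x 28 to 68, z 7.5 to 10.5) stands out 225 mm to +y at the stock's far end. Origin: middle of the stock's underside. About 380 g, balances near x = 8, y = 20 mm. Starts home in the tray, locked in.
- square_seat (a point): The square's place: where its origin comes when home, same axes, 31.5 mm above the bench. Stock in two cradles (49 mm wide notches, 6 mm deep) at stock x -60 to -44 and 40 to 56 mm; fingers have room between them. The blade lies 4 mm above the chisel blades across all slots, its end on a ledge. The turn-button post stands 7 mm from the stock's near end.
- tray: Open plywood tool tray, fixed, 234 mm (x) by 324 (y), walls 12 mm thick and 36 high, floor 8 thick. Origin: middle of its underside; x along the slots, away from the robot. The square's stock lies 26 mm inside its right (-y) wall, the turn-button post (36 mm square) at the near end of that side, slots to the left at y = -40, 12, 64, 116 mm.
- glue_bottle: White glue bottle, 52 mm across, 120 tall, standing; origin under its centre. Not part of the job.
- tape_measure: Yellow tape measure 70 x 65 x 36 mm, lying; origin under its centre. Not part of the job.
- offcut: Pine offcut 70 x 220 x 35 mm, lying; origin under its centre. Not part of the job.
There are look-alikes about, which are no part of the job. What is shaped like the chisel_20 but green or purple is not meant.

How it is judged (in metres and radians):
On the way, in this order (a step that is already met when the one before it is completed fails the run):
1. the turn-button is clicked free (value of joint turn_button above 1.4 rad), for 0.2 s.
2. the square is lifted out of the tray (distance between square and square_seat above 0.1 m), for 0.2 s.
3. every chisel is home in its slot while the square is still out (x of chisel_6 in the frame of slot_6 between -0.014 and 0.014 m and y of chisel_6 in the frame of slot_6 between -0.006 and 0.006 m and z of chisel_6 in the frame of slot_6 between -0.006 and 0.006 m and angle between the x axis of chisel_6 and the x axis of slot_6, either way round below 0.06 rad and angle between the z axis of chisel_6 and the z axis of slot_6, either way round below 0.12 rad and x of chisel_12 in the frame of slot_12 between -0.014 and 0.014 m and y of chisel_12 in the frame of slot_12 between -0.006 and 0.006 m and z of chisel_12 in the frame of slot_12 between -0.006 and 0.006 m and angle between the x axis of chisel_12 and the x axis of slot_12, either way round below 0.06 rad and angle between the z axis of chisel_12 and the z axis of slot_12, either way round below 0.12 rad and x of chisel_20 in the frame of slot_20 between -0.014 and 0.014 m and y of chisel_20 in the frame of slot_20 between -0.006 and 0.006 m and z of chisel_20 in the frame of slot_20 between -0.006 and 0.006 m and angle between the x axis of chisel_20 and the x axis of slot_20, either way round below 0.06 rad and angle between the z axis of chisel_20 and the z axis of slot_20, either way round below 0.12 rad and x of chisel_32 in the frame of slot_32 between -0.014 and 0.014 m and y of chisel_32 in the frame of slot_32 between -0.006 and 0.006 m and z of chisel_32 in the frame of slot_32 between -0.006 and 0.006 m and angle between the x axis of chisel_32 and the x axis of slot_32, either way round below 0.06 rad and angle between the z axis of chisel_32 and the z axis of slot_32, either way round below 0.12 rad and distance between square and square_seat above 0.1 m), for 0.2 s.
4. the square is home over the blades, turn-button still free (x of square in the frame of square_seat between -0.012 and 0.012 m and y of square in the frame of square_seat between -0.006 and 0.006 m and z of square in the frame of square_seat between -0.006 and 0.006 m and angle between the y axis of square and the y axis of square_seat, either way round below 0.06 rad and angle between square's own z axis and vertical below 0.06 rad and value of joint turn_button above 1.2 rad), for 0.2 s.
5. the turn-button is clicked over the stock (value of joint turn_button below 0.12 rad), for 0.2 s.
At the end, for the whole second after the job is handed in: Every chisel present lies in its own slot (within 14 mm along, 6 mm across, 6 mm in height, 0.06 rad in line, flat within 0.12 rad), the square lies over them in its place (within 12 mm along the stock, 6 mm across and in height, 0.06 rad), the turn-button is locked (below 0.12 rad), all at rest (x of chisel_6 in the frame of slot_6 between -0.014 and 0.014 m and y of chisel_6 in the frame of slot_6 between -0.006 and 0.006 m and z of chisel_6 in the frame of slot_6 between -0.006 and 0.006 m and angle between the x axis of chisel_6 and the x axis of slot_6, either way round below 0.06 rad and angle between the z axis of chisel_6 and the z axis of slot_6, either way round below 0.12 rad and x of chisel_12 in the frame of slot_12 between -0.014 and 0.014 m and y of chisel_12 in the frame of slot_12 between -0.006 and 0.006 m and z of chisel_12 in the frame of slot_12 between -0.006 and 0.006 m and angle between the x axis of chisel_12 and the x axis of slot_12, either way round below 0.06 rad and angle between the z axis of chisel_12 and the z axis of slot_12, either way round below 0.12 rad and x of chisel_20 in the frame of slot_20 between -0.014 and 0.014 m and y of chisel_20 in the frame of slot_20 between -0.006 and 0.006 m and z of chisel_20 in the frame of slot_20 between -0.006 and 0.006 m and angle between the x axis of chisel_20 and the x axis of slot_20, either way round below 0.06 rad and angle between the z axis of chisel_20 and the z axis of slot_20, either way round below 0.12 rad and x of chisel_32 in the frame of slot_32 between -0.014 and 0.014 m and y of chisel_32 in the frame of slot_32 between -0.006 and 0.006 m and z of chisel_32 in the frame of slot_32 between -0.006 and 0.006 m and angle between the x axis of chisel_32 and the x axis of slot_32, either way round below 0.06 rad and angle between the z axis of chisel_32 and the z axis of slot_32, either way round below 0.12 rad and x of square in the frame of square_seat between -0.012 and 0.012 m and y of square in the frame of square_seat between -0.006 and 0.006 m and z of square in the frame of square_seat between -0.006 and 0.006 m and angle between the y axis of square and the y axis of square_seat, either way round below 0.06 rad and angle between square's own z axis and vertical below 0.06 rad and value of joint turn_button below 0.12 rad and linear speed of each of chisel_6, chisel_12, chisel_20, chisel_32, square below 0.02 m/s); the robot touches nothing.
It fails at once if the glue bottle is shifted more than 3 cm (distance of glue_bottle from where it was at the start of the episode above 0.03 m).
It fails at once if the tape measure is shifted more than 3 cm (distance of tape_measure from where it was at the start of the episode above 0.03 m).
It fails at once if the offcut is shifted more than 3 cm (distance of offcut from where it was at the start of the episode above 0.03 m).
Of chisel_6, chisel_12, chisel_20, chisel_32 only 2 to 4 are there at a start; the rules pass over those that are not, and their reading is None.
At some moment in a run one of chisel_6, chisel_12, chisel_20, chisel_32 may be knocked a few centimetres aside while the robot is not near it.
It also fails if it takes over 210 s, if anything falls off the work surface, if the arm or the gripper's body presses on something with over 40 N, if the wrist force passes 120 N, or if a joint passes its speed limit or range.

## Working session

There is one attempt and no reset: what is moved stays moved. The work goes in short steps, Python scripts to look and compute and a tool call to move; the robot and the scene stay as the last step left them, time stands still between calls to the robot, and variables do not carry over. Pictures are saved under pics/ and viewed, at most 14 in all, crops included, and the job is handed in when it is done.

Besides the shell and the picture viewer there is one more tool, called as name([rows], argument=value, ...), one row to a line, values as JSON. drive_tool: Moves the arm, as the interface text tells. Its arguments: {"type":"object","properties":{"deltas":{"type":"array","items":{"type":"object","properties":{"slide":{"type":"array","items":{"type":"number"}},"yaw":{"type":"number"},"claw":{"type":"number"}}}},"squeeze":{"type":"number"}},"required":["deltas"]}

```bash
mkdir -p pics; ls; cat > h.py <<'E'
import numpy as np, cv2
from cell import robot
def snap(n,fn=None):
    c=robot.read_camera(n); c={k:(np.array(v) if k!='img' else v) for k,v in c.items()}
    if fn: cv2.imwrite('pics/'+fn,c['img'])
    return c
def rays(c,px,fish=False):
    K=c['camera_matrix'];R=cv2.Rodrigues(c['rvec'].astype(float))[0];px=np.atleast_2d(px).astype(float)
    d=np.c_[(px[:,0]-K[0,2])/K[0,0],(px[:,1]-K[1,2])/K[1,1]]
    if fish:
        r=np.linalg.norm(d,axis=1)+1e-9; d=np.c_[d/r[:,None]*np.sin(r)[:,None],np.cos(r)]
    else: d=np.c_[d,np.ones(len(d))]
    return -R.T@c['tvec'].ravel(), d@R
def onz(c,px,z,fish=False):
    o,d=rays(c,px,fish); return o+d*((z-o[2])/d[:,2])[:,None]
def proj(c,P):
    return cv2.projectPoints(np.float64(P).reshape(-1,1,3),c['rvec'].astype(float),c['tvec'].astype(float),c['camera_matrix'].astype(float),None)[0].reshape(-1,2)
E
python3 - <<'E'
from h import *
for n in('top','scene','wrist'):
    c=snap(n,n+'0.png'); print(n,c['camera_matrix'].tolist(),rays(c,[[280,210]]))
print(robot.read_state())
E
```

```text
pics
top [[470.29955039745107, 0.0, 283.6289834976365], [0.0, 470.29955039745107, 200.01320962214055], [0.0, 0.0, 1.0]] (array([ 380.44047621, -105.59189363, 1346.08795135]), array([[ 0.11613049,  0.02777221, -0.99310265]]))
scene [[518.4514142930865, 0.0, 278.39963251418834], [0.0, 518.4514142930865, 204.2563050350296], [0.0, 0.0, 1.0]] (array([1298.64358847, -523.55294669, 1368.58927293]), array([[-0.48171794,  0.26776541, -0.83449493]]))
wrist [[325.19226210127806, 0.0, 279.6181602432259], [0.0, 325.19226210127806, 206.64633380897348], [0.0, 0.0, 1.0]] (array([122.9722342 , 541.82842802, 384.19228529]), array([[ 0.25076344, -0.09408856, -0.96352103]]))
{'time': 0.15, 'joint_positions': array([ 1.01519662e+00,  2.59196056e-01,  1.53580319e+00,  6.75161710e-06,
        1.34799795e+00, -2.02801221e-01]), 'joint_vel': array([-0.00067479, -0.00322445, -0.00165564, -0.00043031,  0.0015334 ,
        0.00122717]), 'joint_torque': array([ 2.16942535e-03, -4.37643456e+01, -2.84234834e+01,  7.18499394e-02,
        3.80943564e-02, -1.07939438e-04]), 'tcp_pos': array([189.77312414, 515.7444221 , 186.10913779]), 'tool_rot': array([-3.14021822e+00, -2.89342971e-04,  2.78879248e+00]), 'contact_force': array([ 0.8818133 , -0.36951958, -0.12976421]), 'torque': array([-0.00871235,  0.04001189,  0.01810614]), 'gripper_force': 0.0, 'width': 0.9937491930787303}
```

View pics/top0.png

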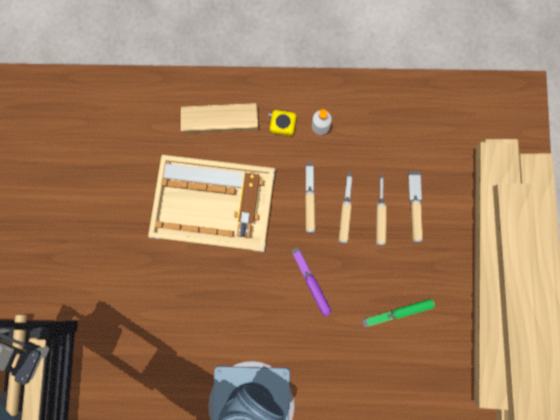

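View pics/scene0.png

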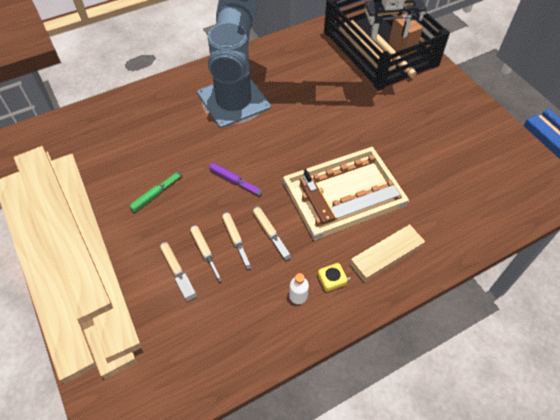

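Top view: tray at about (212,203), square's stock on its right with the button at (245,225). Four chisels lie blades-away: 20 at (310,198), 12 at (346,210), 6 at (381,212) and 32 at (416,207). The purple and green decoys are below them, and the offcut, tape and bottle are along the top. The scene view confirms this.

```bash
python3 - <<'E'
from h import *
c=snap('top'); hsv=cv2.cvtColor(c['img'],cv2.COLOR_BGR2HSV)
print(hsv[215,310],hsv[180,310],hsv[150,130],hsv[243,200])
m=((hsv[...,2]>140)&(hsv[...,1]>60)&(hsv[...,0]<30)).astype(np.uint8)
for z,mm,lab in((13,m,'wood'),(13,((hsv[...,2]>110)&(hsv[...,1]<60)).astype(np.uint8),'grey')):
    n,l,s,ce=cv2.connectedComponentsWithStats(mm)
    for i in range(1,n):
        if 30<s[i,4]<9000 and 60<ce[i,1]<340 and 140<ce[i,0]<470:
            p=np.argwhere(l==i)[:,::-1]
            r=cv2.minAreaRect(p.astype(np.float32)); b=onz(c,cv2.boxPoints(r),36 if s[i,4]>400 else z)
            print(lab,s[i,4],ce[i].round(),'ctr',b.mean(0).round(),'corners',b[:,:2].round().tolist())
E
```

```text
[ 19  85 245] [ 95   7 224] [ 12 154 147] [ 18 109 190]
wood 51 [426. 178.] ctr [ 632. -492.   13.] corners [[619.0, -470.0], [645.0, -471.0], [646.0, -513.0], [620.0, -513.0]]
grey 323 [321. 124.] ctr [ 795. -182.   13.] corners [[766.0, -149.0], [833.0, -160.0], [824.0, -215.0], [756.0, -204.0]]
grey 249 [309. 178.] ctr [ 629. -150.   13.] corners [[674.0, -138.0], [675.0, -161.0], [584.0, -162.0], [584.0, -139.0]]
grey 1217 [203. 175.] ctr [630. 153.  36.] corners [[619.0, 267.0], [664.0, 264.0], [641.0, 39.0], [596.0, 42.0]]
grey 176 [348. 189.] ctr [ 602. -260.   13.] corners [[557.0, -247.0], [648.0, -252.0], [647.0, -272.0], [557.0, -267.0]]
grey 379 [415. 187.] ctr [ 609. -452.   13.] corners [[653.0, -432.0], [656.0, -468.0], [565.0, -472.0], [562.0, -436.0]]
grey 80 [381. 187.] ctr [ 607. -357.   13.] corners [[643.0, -353.0], [643.0, -362.0], [571.0, -361.0], [571.0, -353.0]]
grey 31 [381. 204.] ctr [ 559. -354.   13.] corners [[565.0, -344.0], [565.0, -364.0], [554.0, -364.0], [553.0, -344.0]]
grey 141 [244. 221.] ctr [495.  34.  13.] corners [[462.0, 49.0], [531.0, 43.0], [528.0, 19.0], [460.0, 25.0]]
```

drive_tool([
  {"slide":[-4.2,-3.38,-0.7],"claw":1},
  {"slide":[-4.2,-3.38,-0.7],"claw":1},
  {"slide":[-4.2,-3.38,-0.7],"claw":1},
  {"slide":[-4.2,-3.38,-0.7],"claw":1},
  {"slide":[-4.2,-3.38,-0.7],"claw":1},
  {"slide":[-4.2,-3.38,-0.7],"claw":1},
  {"slide":[-4.2,-3.38,-0.7],"claw":1},
  {"slide":[-4.2,-3.38,-0.7],"claw":1},
  {"slide":[-4.2,-3.38,-0.7],"claw":1},
  {"slide":[0,0,0],"yaw":-0.125,"claw":1},
  {"slide":[0,0,0],"yaw":-0.125,"claw":1},
  {"slide":[0,0,0],"claw":1},
])

```text
$.deltas[0]: bad value
```

```bash
python3 - <<'E'
from h import *
c=snap('wrist','w1.png'); s=robot.read_state(); print(s['tcp_pos'],s['tool_rot'],s['time'],s['contact_force'])
E
```

```text
[189.9053392  515.90837577 186.34105455] [-3.14074800e+00 -1.46567226e-04  2.78876657e+00] 0.25 [0.45735375 0.78804736 0.46257216]
```

View pics/w1.png

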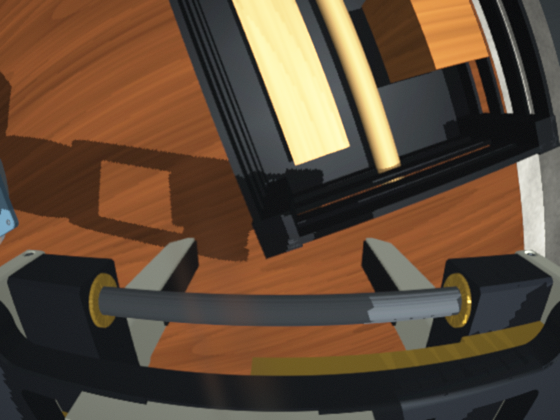

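The call was refused, probably because yaw was missing from some rows. The wrist view shows the fingers low in the frame, around rows 240–330, with the clear view in the upper half towards tool +x. I'll look at the tray from its far side.

drive_tool([
  {"slide":[-5.0,-2.3,-0.7],"yaw":0,"claw":1},
  {"slide":[-5.0,-2.3,-0.7],"yaw":0,"claw":1},
  {"slide":[-5.0,-2.3,-0.7],"yaw":0,"claw":1},
  {"slide":[-5.0,-2.3,-0.7],"yaw":0,"claw":1},
  {"slide":[-5.0,-2.3,-0.7],"yaw":0,"claw":1},
  {"slide":[-5.0,-2.3,-0.7],"yaw":0,"claw":1},
  {"slide":[-5.0,-2.3,-0.7],"yaw":0,"claw":1},
  {"slide":[-5.0,-2.3,-0.7],"yaw":0,"claw":1},
  {"slide":[-5.0,-2.3,-0.7],"yaw":0,"claw":1},
  {"slide":[-5.0,-2.3,-0.7],"yaw":-0.125,"claw":1},
  {"slide":[-5.0,-2.3,-0.7],"yaw":-0.125,"claw":1},
  {"slide":[0,0,0],"yaw":0,"claw":1},
])

```text
time: 1.75
tcp_pos: [625.7, 90.6, 262.6]
tool_rot: [-3.141, -0.0, 3.035]
contact_force: [-0.4, 0.5, -0.7]
width: 1.001
gripper_force: 0.0
```

```bash
python3 - <<'E'
from h import *
c=snap('wrist','w2.png'); s=robot.read_state(); print(s['tcp_pos'],s['tool_rot'],s['time'],s['contact_force'])
E
```

```text
[623.96960219  92.41633672 262.62282168] [ 3.14157609e+00 -1.61505994e-03  3.03543935e+00] 1.8 [0.61029048 0.63990086 0.28474433]
```

View pics/w2.png

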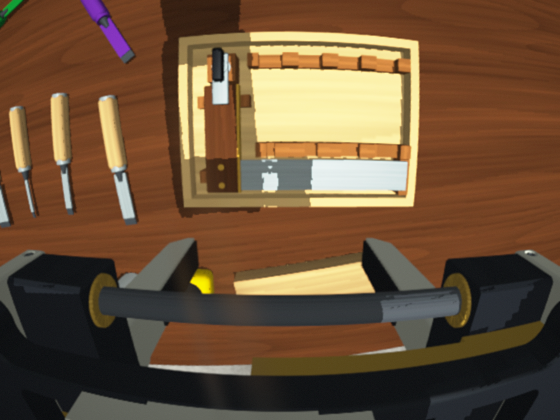

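Wrist view: tray outer corners are near (179,38), (419,40), (414,207) and (184,207). The black grip bar is at (217,64), and three of the chisels are on the left. I'll cast these to world positions.

```bash
cat >> h.py <<'E'
def rect(P):
    "min-area rect in world xy: centre, (long,short), yaw of long axis in (-pi/2,pi/2]"
    (x,y),(w,h),a=cv2.minAreaRect(np.float32(P[:,:2])); a=np.radians(a)
    if w<h: w,h,a=h,w,a+np.pi/2
    a=(a+np.pi/2)%np.pi-np.pi/2
    return round(x,1),round(y,1),round(w,1),round(h,1),round(a,4)
def comps(mask,amin,roi=None):
    n,l,s,ce=cv2.connectedComponentsWithStats(mask.astype(np.uint8))
    return [(ce[i],np.argwhere(l==i)[:,::-1]) for i in range(1,n) if s[i,4]>amin]
E
python3 - <<'E'
from h import *
c=snap('wrist'); hsv=cv2.cvtColor(c['img'],cv2.COLOR_BGR2HSV);H,S,V=[hsv[...,i].astype(int) for i in range(3)]
b,g,r=[c['img'][...,i].astype(int) for i in range(3)]
for p in((217,64),(220,95),(190,120),(185,42),(300,36),(160,120),(65,130),(416,120),(410,207),(186,205)): print(p,hsv[p[1],p[0]])
print(rect(onz(c,[[179,38],[419,40],[414,207],[184,207]],36,True)),onz(c,[[179,38],[419,40],[414,207],[184,207]],36,True).round(1).tolist())
sub=np.zeros(V.shape,bool);sub[:240]=1
blk=(V<60)&sub; blk[:, :195]=0; blk[:,240:]=0; blk[100:]=0
for ce,p in comps(blk,60): print('blk',len(p),ce,rect(onz(c,p,80.5,True)),p.min(0),p.max(0))
wd=(H<28)&(S<130)&(V>150)&sub
for ce,p in comps(wd,150): print('wood',len(p),ce.round(),rect(onz(c,p,36 if len(p)>3000 else 20,True)))
gr=(S<50)&(V>100)&sub
for ce,p in comps(gr,60): print('grey',len(p),ce.round(),rect(onz(c,p,42 if len(p)>2000 else 13,True)))
E
```

```text
(217, 64) [99 29 61]
(220, 95) [ 87  11 234]
(190, 120) [ 19 123 137]
(185, 42) [ 20 121 146]
(300, 36) [ 26  82 251]
(160, 120) [ 12 180 119]
(65, 130) [ 18 129 121]
(416, 120) [ 25  94 251]
(410, 207) [ 21 113 240]
(186, 205) [ 19 123 153]
(551.6, 130.3, 326.0, 237.6, np.float64(1.4681)) [[419.5, -20.0, 36.0], [450.1, 304.6, 36.0], [686.5, 280.3, 36.0], [651.7, -43.8, 36.0]]
blk 1480 [215.62162162  16.64189189] (413.7, 40.8, 54.2, 47.9, np.float64(1.4693)) [195   0] [239  35]
blk 288 [216.05208333  64.67708333] (476.9, 34.4, 39.8, 12.0, np.float64(-0.1004)) [211  50] [221  82]
wood 6189 [305. 123.] (553.4, 126.9, 324.5, 234.4, np.float64(1.4682))
wood 1358 [321.  52.] (460.1, 156.3, 246.2, 14.3, np.float64(1.4682))
wood 11490 [321. 107.] (533.2, 158.3, 219.0, 105.9, np.float64(1.4495))
wood 1324 [197. 120.] (550.2, -8.7, 182.5, 27.0, np.float64(-0.107))
wood 746 [ 57. 130.] (505.0, -251.1, 108.1, 25.9, np.float64(-0.092))
wood 981 [109. 135.] (532.8, -151.5, 108.2, 25.4, np.float64(0.0296))
wood 547 [ 16. 140.] (501.1, -353.9, 107.4, 26.8, np.float64(-0.0101))
wood 176 [246. 152.] (588.4, 51.6, 19.2, 15.1, np.float64(-0.1201))
wood 437 [348. 193.] (660.4, 188.8, 130.3, 5.9, np.float64(1.4705))
grey 533 [220.  86.] (483.8, 24.4, 74.0, 24.1, np.float64(-0.1679))
grey 5027 [322. 176.] (629.1, 152.3, 224.7, 41.6, np.float64(1.4678))
grey 66 [117. 170.] (588.4, -151.6, 25.1, 9.0, np.float64(-1.5484))
grey 244 [ 65. 191.] (605.9, -261.1, 67.5, 14.5, np.float64(-0.104))
grey 535 [123. 198.] (631.6, -149.7, 72.2, 22.4, np.float64(0.0248))
grey 104 [ 28. 197.] (606.0, -356.2, 59.4, 8.8, np.float64(-0.0157))
grey 153 [  2. 212.] (620.5, -438.7, 64.7, 22.6, np.float64(-0.3991))
```

drive_tool([
  {"slide":[2.82,-1.47,2.6],"yaw":0,"claw":1},
  {"slide":[2.82,-1.47,2.6],"yaw":0,"claw":1},
  {"slide":[2.82,-1.47,2.6],"yaw":0,"claw":1},
  {"slide":[2.82,-1.47,2.6],"yaw":0,"claw":0.2},
  {"slide":[2.82,-1.47,2.6],"yaw":-0.005,"claw":0.0},
  {"slide":[0,0,0],"yaw":0,"claw":0.0},
  {"slide":[0,0,0],"yaw":0,"claw":0.0},
])

```text
time: 2.72
tcp_pos: [476.1, 36.0, 134.8]
tool_rot: [3.141, 0.002, 3.044]
contact_force: [-0.2, 0.2, 1.1]
width: 0.618
gripper_force: 0.0
```

```bash
python3 - <<'E'
from h import *
c=snap('wrist','w3.png'); s=robot.read_state(); print(s['tcp_pos'],s['tool_rot'],s['time'],s['width'])
hsv=cv2.cvtColor(c['img'],cv2.COLOR_BGR2HSV);V=hsv[...,2]
blk=(V<75)
for ce,p in comps(blk,200):
    print('blk',len(p),ce.round(),rect(onz(c,p,80.5,True)),p.min(0),p.max(0))
E
```

```text
[476.79458012  35.84424112 135.08170678] [3.14150871e+00 3.11212435e-03 3.04445333e+00] 2.775 0.5780972934245844
blk 16474 [201.  96.] (394.4, -12.7, 203.7, 100.4, np.float64(-0.1233)) [147   0] [270 238]
blk 761 [275. 207.] (473.0, 33.1, 42.6, 12.1, np.float64(-0.0964)) [267 182] [282 233]
blk 579 [258. 243.] (501.7, 16.8, 38.9, 14.4, np.float64(0.0164)) [248 221] [269 264]
blk 217 [290. 233.] (496.1, 44.0, 20.2, 7.4, np.float64(-0.092)) [286 222] [295 245]
blk 43561 [238. 359.] (706.3, 12.3, 1118.3, 409.3, np.float64(1.4745)) [  0 242] [559 419]
blk 14132 [407. 302.] (587.4, 161.4, 342.7, 116.5, np.float64(1.3282)) [240 242] [540 353]
```

View pics/w3.png

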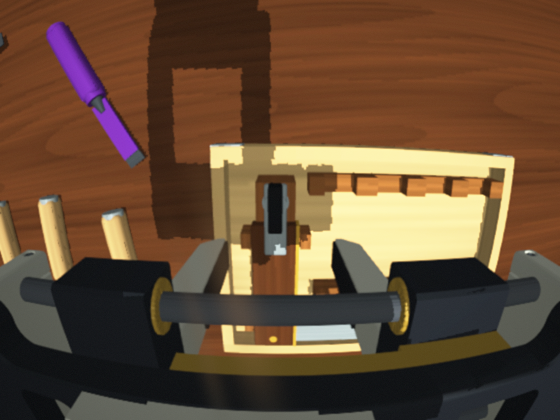

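Closer wrist view: the bar is centred at px (275,207), which puts it at about (474,33) once the visible side face is allowed for. That agrees with the post geometry, so I'll descend and grip.

drive_tool([
  {"slide":[0.25,-0.3,2.2],"yaw":0,"claw":0.0},
  {"slide":[0,0,2.2],"yaw":0,"claw":0.0},
  {"slide":[0,0,2.0],"yaw":0,"claw":0.0},
  {"slide":[0,0,0],"yaw":0,"claw":-1},
  {"slide":[0,0,0],"yaw":0,"claw":-1},
  {"slide":[0,0,0],"yaw":0,"claw":-1},
  {"slide":[0,0,0],"yaw":0,"claw":-1},
  {"slide":[0,0,0],"yaw":0,"claw":-1},
], squeeze=25)

```text
time: 3.78
tcp_pos: [472.9, 32.4, 70.2]
tool_rot: [-3.142, 0.001, 3.044]
contact_force: [-0.7, -0.4, 0.5]
width: 0.026
gripper_force: 0.0
```

```bash
python3 - <<'E'
from h import *
c=snap('wrist'); s=robot.read_state(); print(s['tcp_pos'],s['width'],s['gripper_force'])
cv2.imwrite('pics/w4.png',np.hstack([cv2.resize(c['img'][140:320,190:370],(560,560),interpolation=cv2.INTER_CUBIC)]))
E
```

```text
[472.83794979  32.40262327  70.02272551] 0.012640013422034751 0.0
```

View pics/w4.png

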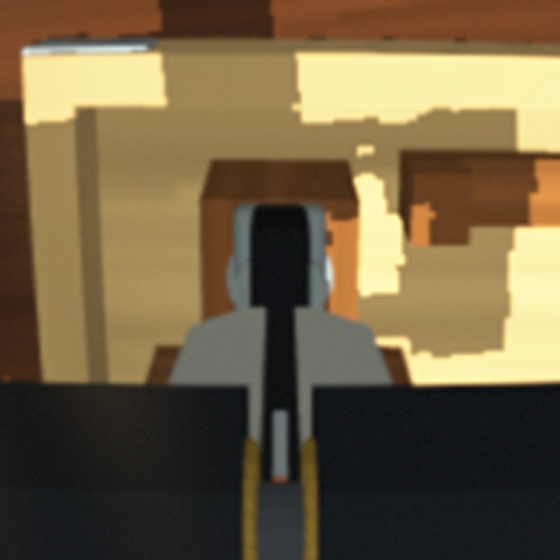

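```bash
python3 - <<'E'
from h import *
c=snap('wrist'); s=robot.read_state(); print(s['tcp_pos'],s['tool_rot'],s['width'])
print(rays(c,[[280,206]],True)[0]); print(onz(c,[[280,206],[280,238],[271,225],[289.5,225]],80.5,True).round(1))
print('tips',onz(c,[[280,239]],62,True).round(1))
t=snap('top'); cv2.imwrite('pics/t4.png',cv2.resize(t['img'][150:260,140:290],None,fx=5,fy=5,interpolation=cv2.INTER_CUBIC))
E
```

```text
[472.75656292  32.41295243  69.92580216] [-3.14153907e+00  3.00302598e-04  3.04374673e+00] 0.003127871553412976
[401.74000589  40.59040581 268.13538202]
[[451.3  35.7  80.5]
 [471.6  33.7  80.5]
 [462.6  29.1  80.5]
 [463.7  40.3  80.5]]
tips [[479.2  33.   62. ]]
```

View pics/t4.png

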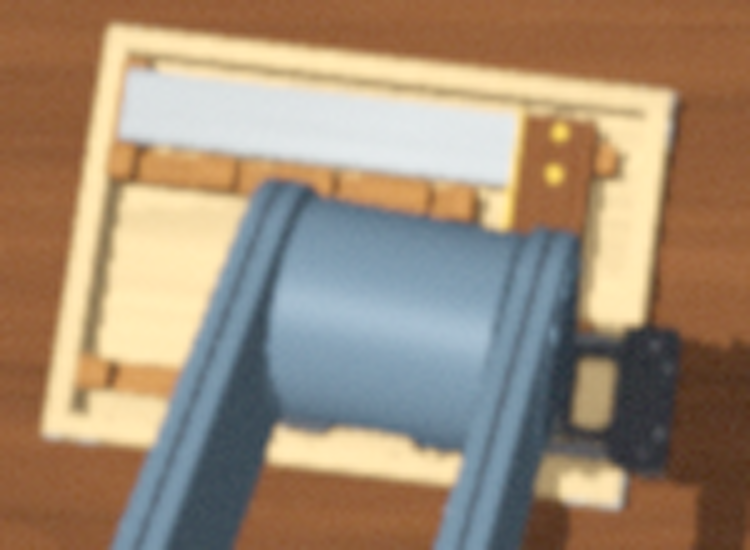

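The fingers have shut to about 0 with no grip force, and the image shows their tips overlapping the bar, so they seem to sit above it. I'll probe gently downward to find out.

drive_tool([
  {"slide":[0,0,0.15],"yaw":0,"claw":-1},
  {"slide":[0,0,0.15],"yaw":0,"claw":-1},
  {"slide":[0,0,0],"yaw":0,"claw":-1},
])

```text
time: 4.3
tcp_pos: [472.5, 32.5, 66.5]
tool_rot: [3.142, -0.001, 3.044]
contact_force: [0.2, 0.1, 0.0]
width: 0.006
gripper_force: 0.0
```

drive_tool([
  {"slide":[0,0,0.15],"yaw":0,"claw":-1},
  {"slide":[0,0,0.15],"yaw":0,"claw":-1},
  {"slide":[0,0,0],"yaw":0,"claw":-1},
])

```text
time: 4.68
tcp_pos: [472.6, 32.5, 63.6]
tool_rot: [3.142, -0.0, 3.044]
contact_force: [-0.2, -0.7, -0.3]
width: 0.006
gripper_force: 0.0
```

```bash
python3 - <<'E'
from h import *
c=snap('wrist'); s=snap('scene'); p=proj(s,[[472.6,32.5,63.6],[472.6,32.5,200]]);print(p)
u,v=p[0].astype(int); a=cv2.resize(s['img'][v-60:v+25,u-45:u+40],(600,600),interpolation=cv2.INTER_CUBIC)[:,:400] if 0 else cv2.resize(s['img'][v-50:v+25,u-28:u+22],(400,600),interpolation=cv2.INTER_CUBIC)
b=cv2.resize(c['img'][170:290,240:320],(400,600),interpolation=cv2.INTER_CUBIC)
cv2.imwrite('pics/c5.png',np.hstack([a,b]))
E
```

```text
[[307.02478529 175.71150311]
 [309.17437473 147.58816248]]
```

View pics/c5.png

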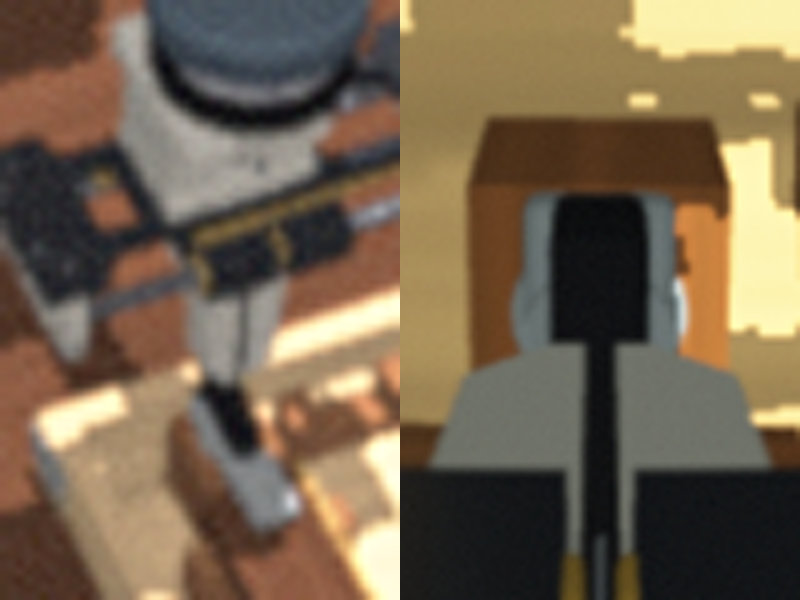

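The scene view on the left shows the shut fingertips ending above the black bar, and no force has built up. I'll keep probing down.

drive_tool([
  {"slide":[0,0,0.2],"yaw":0,"claw":-1},
  {"slide":[0,0,0.2],"yaw":0,"claw":-1},
  {"slide":[0,0,0],"yaw":0,"claw":-1},
])

```text
time: 5.15
tcp_pos: [472.5, 32.5, 59.5]
tool_rot: [3.142, -0.0, 3.044]
contact_force: [0.5, -0.7, -0.1]
width: 0.005
gripper_force: 0.0
```

drive_tool([
  {"slide":[0,0,0.2],"yaw":0,"claw":-1},
  {"slide":[0,0,0.2],"yaw":0,"claw":-1},
  {"slide":[0,0,0],"yaw":0,"claw":-1},
])

```text
time: 5.52
tcp_pos: [472.5, 32.5, 55.6]
tool_rot: [3.142, -0.0, 3.044]
contact_force: [-0.6, -0.2, 0.4]
width: 0.004
gripper_force: 0.0
```

drive_tool([
  {"slide":[0,0,0.2],"yaw":0,"claw":-1},
  {"slide":[0,0,0.2],"yaw":0,"claw":-1},
  {"slide":[0,0,0],"yaw":0,"claw":-1},
])

```text
time: 5.9
tcp_pos: [472.5, 32.5, 51.5]
tool_rot: [-3.142, -0.0, 3.044]
contact_force: [-0.8, -0.3, -0.6]
width: 0.005
gripper_force: 0.0
```

```bash
python3 - <<'E'
from h import *
st=robot.read_state(); print(st['tcp_pos'],st['contact_force'])
c=snap('wrist'); s=snap('scene'); p=proj(s,[[472.6,32.5,51.6]]);print(p)
u,v=307,176; a=cv2.resize(s['img'][v-50:v+25,u-28:u+22],(400,600),interpolation=cv2.INTER_CUBIC)
b=cv2.resize(c['img'][170:290,240:320],(400,600),interpolation=cv2.INTER_CUBIC)
cv2.imwrite('pics/c6.png',np.hstack([a,b]))
E
```

```text
[472.51363276  32.46316942  51.54924732] [-0.83208364 -0.30504308 -0.58736075]
[[306.84979016 178.00098578]]
```

View pics/c6.png

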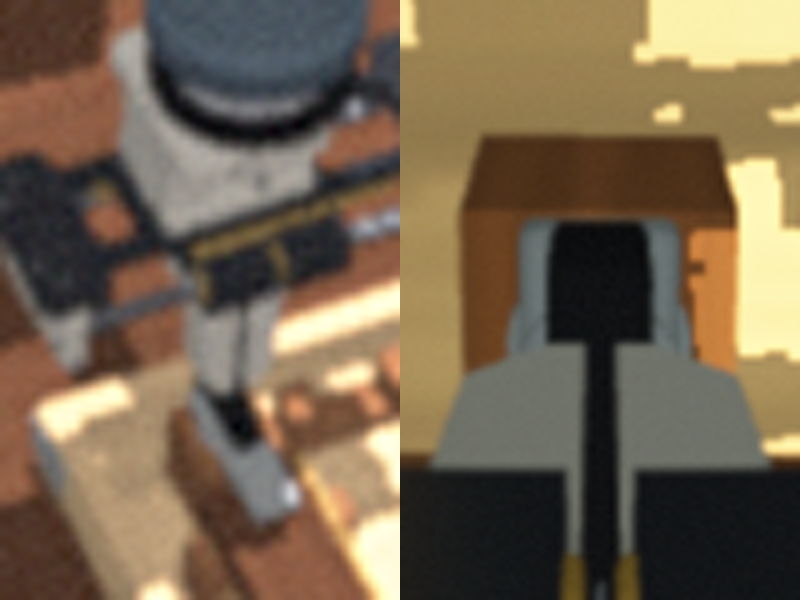

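drive_tool([
  {"slide":[0,0,0.15],"yaw":0,"claw":-1},
  {"slide":[0,0,0.15],"yaw":0,"claw":-1},
  {"slide":[0,0,0],"yaw":0,"claw":-1},
])

```text
time: 6.38
tcp_pos: [472.8, 32.5, 48.9]
tool_rot: [-3.142, 0.0, 3.044]
contact_force: [-0.9, -0.0, 3.1]
width: 0.005
gripper_force: 1.2
```

drive_tool([
  {"slide":[0,0,0.15],"yaw":0,"claw":-1},
  {"slide":[0,0,0.15],"yaw":0,"claw":-1},
  {"slide":[0,0,0],"yaw":0,"claw":-1},
])

```text
time: 6.75
tcp_pos: [473.0, 32.4, 48.7]
tool_rot: [-3.141, 0.002, 3.044]
contact_force: [-9.5, 1.8, 29.8]
width: 0.002
gripper_force: 14.7
```

Contact came at reported z ≈ 49 on the bar's top (80.5), so the tips actually stand about 32 mm above the reported TCP, and the image depth agrees. I'll back off, open, and grip at TCP z ≈ 31.

drive_tool([
  {"slide":[0,0,-0.9],"yaw":0,"claw":-1},
  {"slide":[0,0,-0.9],"yaw":0,"claw":-0.2},
  {"slide":[0,0,0],"yaw":0,"claw":-0.2},
  {"slide":[0,0,0],"yaw":0,"claw":-0.2},
  {"slide":[-0.1,0.05,1.0],"yaw":0,"claw":-0.2},
  {"slide":[0,0,1.1],"yaw":0,"claw":-0.2},
  {"slide":[0,0,1.1],"yaw":0,"claw":-0.2},
  {"slide":[0,0,0],"yaw":0,"claw":-1},
  {"slide":[0,0,0],"yaw":0,"claw":-1},
  {"slide":[0,0,0],"yaw":0,"claw":-1},
  {"slide":[0,0,0],"yaw":0,"claw":-1},
], squeeze=35)

```text
time: 8.12
tcp_pos: [474.1, 32.3, 32.1]
tool_rot: [-3.141, 0.001, 3.044]
contact_force: [-0.8, -2.2, -0.5]
width: 0.126
gripper_force: 35.0
```

Gripped: opening 11.7 mm at 35 N. Turning it free.

drive_tool([
  {"slide":[0,0,0],"yaw":0.145,"claw":-1},
  {"slide":[0,0,0],"yaw":0.145,"claw":-1},
  {"slide":[0,0,0],"yaw":0.145,"claw":-1},
  {"slide":[0,0,0],"yaw":0.145,"claw":-1},
  {"slide":[0,0,0],"yaw":0.145,"claw":-1},
  {"slide":[0,0,0],"yaw":0.145,"claw":-1},
  {"slide":[0,0,0],"yaw":0.145,"claw":-1},
  {"slide":[0,0,0],"yaw":0.145,"claw":-1},
  {"slide":[0,0,0],"yaw":0.145,"claw":-1},
  {"slide":[0,0,0],"yaw":0.145,"claw":-1},
  {"slide":[0,0,0],"yaw":0.12,"claw":-1},
  {"slide":[0,0,0],"yaw":0,"claw":-1},
])

```text
time: 9.62
tcp_pos: [475.8, 33.6, 32.1]
tool_rot: [3.138, -0.002, 1.472]
contact_force: [4.4, 2.8, -6.1]
width: 0.126
gripper_force: 35.0
```

drive_tool([
  {"slide":[0,0,0],"yaw":0,"claw":-0.2},
  {"slide":[0,0,0],"yaw":0,"claw":-0.2},
  {"slide":[0,0,-4],"yaw":0,"claw":0.14},
  {"slide":[0,0,-4],"yaw":-0.175,"claw":0.14},
  {"slide":[0,0,0],"yaw":-0.175,"claw":0.14},
  {"slide":[0,0,0],"yaw":-0.175,"claw":0.14},
  {"slide":[0,0,0],"yaw":-0.175,"claw":0.14},
  {"slide":[0,0,0],"yaw":-0.175,"claw":0.14},
  {"slide":[0,0,0],"yaw":-0.175,"claw":0.14},
  {"slide":[0,0,0],"yaw":-0.175,"claw":0.14},
  {"slide":[0,0,0],"yaw":-0.175,"claw":0.14},
  {"slide":[0,0,0],"yaw":-0.175,"claw":0.14},
])

```text
time: 11.12
tcp_pos: [473.4, 32.9, 111.7]
tool_rot: [3.142, -0.0, 3.055]
contact_force: [0.2, -0.2, 0.0]
width: 0.569
gripper_force: 0.0
```

drive_tool([
  {"slide":[-5.1,0,0],"yaw":0,"claw":0.14},
  {"slide":[-5.1,-0.1,0],"yaw":0,"claw":0.14},
  {"slide":[0,0,0],"yaw":0,"claw":0.14},
  {"slide":[0,0,0],"yaw":0,"claw":0.14},
])

```text
time: 11.62
tcp_pos: [573.9, 22.6, 111.1]
tool_rot: [3.141, -0.002, 3.049]
contact_force: [-0.4, 0.4, -0.1]
width: 0.572
gripper_force: 0.0
```

```bash
python3 - <<'E'
from h import *
c=snap('wrist','w7.png'); s=robot.read_state(); print(s['tcp_pos'],s['tool_rot'],s['width'],s['contact_force'])
E
```

```text
[573.60911851  22.72972039 111.38875618] [ 3.14144229e+00 -1.98699974e-03  3.04891934e+00] 0.5674888660289354 [-0.63018622 -0.61237542 -0.07223315]
```

View pics/w7.png

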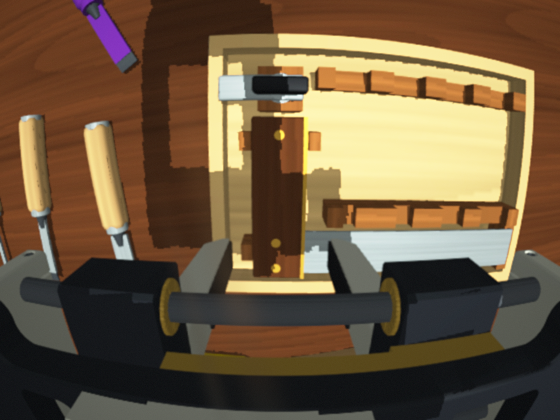

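The button is free, with its wing over the right wall. The stock spans columns 252–305 and rows 117–277; I'll cast those to the stock's top.

```bash
python3 - <<'E'
from h import *
c=snap('wrist'); hsv=cv2.cvtColor(c['img'],cv2.COLOR_BGR2HSV);
print(hsv[200,240:318].tolist()[::3])
H,S,V=[hsv[...,i].astype(int) for i in range(3)]
stk=((H<12)|(H>170))&(S>90)&(V<130); stk[:112]=0; stk[285:]=0; stk[:,:248]=0; stk[:,308:]=0
for ce,p in comps(stk,1500):
    print(len(p),ce.round(),p.min(0),p.max(0)); P=onz(c,p,49.5,True); print(rect(P))
for r in (130,160,190,220): 
    q=np.flatnonzero(stk[r]); print(r,q.min(),q.max(),onz(c,[[q.min(),r],[q.max()+1,r]],49.5,True)[:,:2].round(1).tolist())
print(onz(c,[[278,117],[278,277]],49.5,True).round(1).tolist())
E
```

```text
[[20, 121, 152], [20, 122, 153], [20, 123, 151], [20, 121, 152], [12, 154, 68], [10, 170, 63], [13, 170, 60], [11, 174, 57], [10, 169, 59], [12, 171, 58], [12, 173, 62], [11, 179, 60], [10, 163, 58], [11, 167, 58], [12, 173, 62], [11, 171, 61], [12, 171, 58], [11, 170, 57], [11, 174, 57], [11, 167, 58], [12, 177, 59], [20, 187, 132], [22, 114, 237], [20, 121, 146], [20, 121, 148], [20, 119, 148]]
3566 [274. 201.] [251 118] [301 276]
(567.1, 21.3, 136.6, 40.3, np.float64(-0.0974))
130 257 294 [[507.2, 11.8], [510.1, 41.8]]
160 253 296 [[530.9, 6.1], [534.3, 41.3]]
190 253 300 [[555.5, 3.4], [559.2, 42.5]]
220 258 296 [[581.4, 4.6], [584.5, 37.2]]
[[498.5, 29.4, 49.5], [636.1, 16.3, 49.5]]
```

drive_tool([
  {"slide":[-0.15,0,3],"yaw":0.006,"claw":0.14},
  {"slide":[0,0,3],"yaw":0,"claw":0.14},
  {"slide":[0,0,2],"yaw":0,"claw":0.14},
  {"slide":[0,0,0],"yaw":0,"claw":0.14},
])

```text
time: 12.22
tcp_pos: [574.3, 22.7, 30.8]
tool_rot: [3.141, -0.004, 3.043]
contact_force: [0.2, -0.2, 0.7]
width: 0.567
gripper_force: 0.0
```

drive_tool([
  {"slide":[0,0,1.3],"yaw":0,"claw":0.14},
  {"slide":[0,0,1.3],"yaw":0,"claw":0.14},
  {"slide":[0,0,1.2],"yaw":0,"claw":0.14},
  {"slide":[0,0,0],"yaw":0,"claw":0.14},
])

```text
time: 12.72
tcp_pos: [575.9, 21.9, -7.5]
tool_rot: [-3.141, -0.002, 3.043]
contact_force: [-1.4, -2.1, -2.4]
width: 0.574
gripper_force: 1.0
```

drive_tool([
  {"slide":[0,0,-1.0],"yaw":0,"claw":0.14},
  {"slide":[0,0,0],"yaw":0,"claw":-1},
  {"slide":[0,0,0],"yaw":0,"claw":-1},
  {"slide":[0,0,0],"yaw":0,"claw":-1},
  {"slide":[0,0,-1],"yaw":0,"claw":-1},
  {"slide":[0,0,-2],"yaw":0,"claw":-1},
  {"slide":[0,0,-3],"yaw":0,"claw":-1},
  {"slide":[0,0,-4],"yaw":0,"claw":-1},
  {"slide":[0,0,0],"yaw":0,"claw":-1},
], squeeze=55)

```text
time: 13.85
tcp_pos: [578.9, 22.3, 106.9]
tool_rot: [3.142, 0.006, 3.043]
contact_force: [-0.4, -0.0, -4.5]
width: 0.48
gripper_force: 55.0
```

drive_tool([
  {"slide":[0.8,5,0],"yaw":0,"claw":-1},
  {"slide":[0.8,5,0],"yaw":0,"claw":-1},
  {"slide":[0.8,5,0],"yaw":0,"claw":-1},
  {"slide":[0.8,5,0],"yaw":0,"claw":-1},
  {"slide":[0.8,5,0],"yaw":0,"claw":-1},
  {"slide":[0.8,5,0],"yaw":0,"claw":-1},
  {"slide":[0.8,5,0],"yaw":0,"claw":-1},
  {"slide":[0,0,3],"yaw":0,"claw":-1},
  {"slide":[0,0,3],"yaw":0,"claw":-1},
  {"slide":[0,0,3],"yaw":0,"claw":-1},
  {"slide":[0,0,2.5],"yaw":0,"claw":-1},
  {"slide":[0,0,0],"yaw":0,"claw":-1},
])

```text
time: 15.35
tcp_pos: [551.7, 374.6, -15.8]
tool_rot: [-3.137, -0.008, 3.043]
contact_force: [0.1, -0.2, -3.8]
width: 0.478
gripper_force: 55.0
```

drive_tool([
  {"slide":[0,0,0.4],"yaw":0,"claw":-1},
  {"slide":[0,0,0.4],"yaw":0,"claw":-1},
  {"slide":[0,0,0.3],"yaw":0,"claw":-1},
  {"slide":[0,0,0],"yaw":0,"claw":-1},
  {"slide":[0,0,0],"yaw":0,"claw":-1},
])

```text
time: 15.98
tcp_pos: [555.7, 376.2, -21.9]
tool_rot: [3.141, 0.0, 3.043]
contact_force: [0.3, -1.0, -2.9]
width: 0.477
gripper_force: 55.0
```

drive_tool([
  {"slide":[0,0,0.2],"yaw":0,"claw":-1},
  {"slide":[0,0,0.2],"yaw":0,"claw":-1},
  {"slide":[0,0,0],"yaw":0,"claw":-1},
])

```text
time: 16.35
tcp_pos: [555.5, 376.1, -26.2]
tool_rot: [3.142, 0.0, 3.043]
contact_force: [-0.2, 0.2, -2.9]
width: 0.478
gripper_force: 55.0
```

drive_tool([
  {"slide":[0,0,0.15],"yaw":0,"claw":-1},
  {"slide":[0,0,0.15],"yaw":0,"claw":-1},
  {"slide":[0,0,0],"yaw":0,"claw":-1},
])

```text
time: 16.73
tcp_pos: [555.6, 376.2, -26.2]
tool_rot: [3.141, 0.001, 3.043]
contact_force: [-6.2, -3.4, 15.6]
width: 0.475
gripper_force: 55.0
```

The square is resting on the bench. I'll release it and go over to chisel_20.

drive_tool([
  {"slide":[0,0,-0.3],"yaw":0,"claw":0.2},
  {"slide":[0,0,0],"yaw":0,"claw":0.2},
  {"slide":[0,0,0],"yaw":0,"claw":0.2},
  {"slide":[0,0,-2],"yaw":0,"claw":0.2},
  {"slide":[0,0,-4],"yaw":0,"claw":0.2},
  {"slide":[0,0,-4],"yaw":0,"claw":0.2},
  {"slide":[0,0,-4],"yaw":0,"claw":0.2},
])

```text
time: 17.6
tcp_pos: [555.7, 376.2, 116.5]
tool_rot: [3.141, 0.001, 3.043]
contact_force: [-0.0, 0.7, -0.9]
width: 0.597
gripper_force: 0.0
```

drive_tool([
  {"slide":[-0.55,-5.83,0],"yaw":0,"claw":0.0},
  {"slide":[-0.55,-5.83,0],"yaw":0,"claw":0.0},
  {"slide":[-0.55,-5.83,0],"yaw":0,"claw":0.0},
  {"slide":[-0.55,-5.83,0],"yaw":0,"claw":0.0},
  {"slide":[-0.55,-5.83,0],"yaw":0,"claw":0.0},
  {"slide":[-0.55,-5.83,0],"yaw":0,"claw":0.0},
  {"slide":[-0.55,-5.83,0],"yaw":0,"claw":0.0},
  {"slide":[-0.55,-5.83,0],"yaw":0,"claw":0.0},
  {"slide":[-0.55,-5.83,0],"yaw":-0.123,"claw":0.0},
  {"slide":[0,0,0],"yaw":0,"claw":0.0},
  {"slide":[0,0,0],"yaw":0,"claw":0.0},
])

```text
time: 18.98
tcp_pos: [553.0, -150.8, 114.4]
tool_rot: [3.141, 0.001, -3.119]
contact_force: [-0.7, 0.1, -1.2]
width: 0.5
gripper_force: 0.0
```

```bash
python3 - <<'E'
from h import *
c=snap('wrist','w8.png'); s=robot.read_state(); print(s['tcp_pos'],s['tool_rot'],s['width'],s['contact_force'])
E
```

```text
[ 552.99756349 -149.97780215  114.31216035] [ 3.14120583e+00  3.67572788e-04 -3.11787120e+00] 0.5004663505129413 [ 0.21628638  0.51452845 -0.49611506]
```

View pics/w8.png

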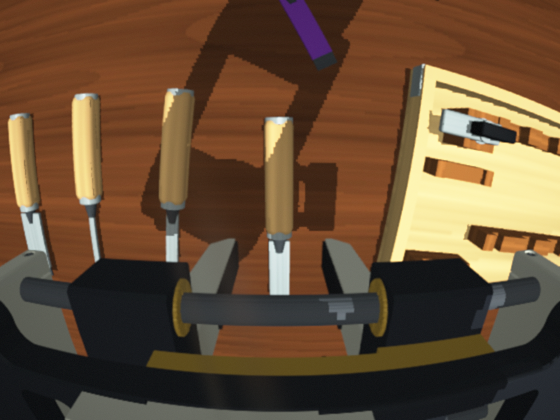

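Wrist view: chisel_20's handle (265–294, 118–240) is centred between the fingers. The other three handles are visible to the left.

```bash
cat >> h.py <<'E'
def handles(c,z=22,x0=0,x1=400,ymax=245,vmin=95):
    hsv=cv2.cvtColor(c['img'],cv2.COLOR_BGR2HSV);H,S,V=[hsv[...,i].astype(int) for i in range(3)]
    m=(H>14)&(H<30)&(S<150)&(V>vmin); m[ymax:]=0; m[:,:x0]=0; m[:,x1:]=0
    for ce,p in comps(cv2.morphologyEx(m.astype(np.uint8),cv2.MORPH_OPEN,np.ones((3,3))),600):
        e=cv2.findContours  # noqa
        P=onz(c,p+0.5,z,True); 
        # centre-line: mid of each row's extent
        rows=[(r,p[p[:,1]==r][:,0]) for r in range(p[:,1].min()+8,p[:,1].max()-8,4)]
        mid=onz(c,[[(q.min()+q.max()+1)/2,r] for r,q in rows],z,True)
        k=np.polyfit(mid[:,0],mid[:,1],1)
        print(len(p),ce.round(),p.min(0),p.max(0),'rect',rect(P),'yaw',round(np.arctan(k[0]),4),'y@x',[(int(x),round(np.polyval(k,x),1)) for x in (500,530,550,570)])
E
python3 - <<'E'
from h import *
c=snap('wrist'); print(robot.read_state()['tcp_pos']); handles(c)
E
```

```text
[ 553.03904906 -149.50192994  114.22936057]
3200 [174. 147.] [158  91] [193 204] rect (506.7, -247.3, 106.5, 29.3, np.float64(-0.0956)) yaw -0.097 y@x [(500, np.float64(-246.6)), (530, np.float64(-249.5)), (550, np.float64(-251.5)), (570, np.float64(-253.4))]
2739 [ 85. 147.] [71 96] [101 199] rect (502.9, -346.7, 106.4, 35.6, np.float64(-0.0181)) yaw -0.0168 y@x [(500, np.float64(-346.3)), (530, np.float64(-346.8)), (550, np.float64(-347.1)), (570, np.float64(-347.4))]
2023 [ 22. 161.] [  7 116] [ 37 206] rect (513.2, -444.6, 105.2, 41.4, np.float64(0.0236)) yaw 0.0244 y@x [(500, np.float64(-444.1)), (530, np.float64(-443.4)), (550, np.float64(-442.9)), (570, np.float64(-442.4))]
3120 [278. 177.] [263 120] [291 234] rect (533.6, -151.2, 106.2, 25.1, np.float64(0.03)) yaw 0.0287 y@x [(500, np.float64(-151.9)), (530, np.float64(-151.0)), (550, np.float64(-150.4)), (570, np.float64(-149.8))]
882 [393. 214.] [381 160] [399 244] rect (555.0, -42.1, 84.8, 19.4, np.float64(0.1195)) yaw 0.0107 y@x [(500, np.float64(-38.7)), (530, np.float64(-38.4)), (550, np.float64(-38.2)), (570, np.float64(-37.9))]
```

drive_tool([
  {"slide":[0,0,4],"yaw":0,"claw":0},
  {"slide":[0,0,4],"yaw":0,"claw":0},
  {"slide":[0,0,3],"yaw":0,"claw":0},
  {"slide":[0,0,2],"yaw":0,"claw":0},
  {"slide":[0,0,1.1],"yaw":0,"claw":0},
  {"slide":[0,0,0],"yaw":0,"claw":0},
  {"slide":[0,0,0],"yaw":0,"claw":-1},
  {"slide":[0,0,0],"yaw":0,"claw":-1},
  {"slide":[0,0,0],"yaw":0,"claw":-1},
  {"slide":[0,0,0],"yaw":0,"claw":-1},
], squeeze=45)

```text
time: 20.32
tcp_pos: [553.6, -151.2, -26.4]
tool_rot: [-3.141, 0.001, -3.117]
contact_force: [-0.8, 1.3, 5.7]
width: 0.273
gripper_force: 45.0
```

drive_tool([
  {"slide":[0,0,-2.5],"yaw":0,"claw":-1},
  {"slide":[0,0,-4],"yaw":0,"claw":-1},
  {"slide":[0,0,-4],"yaw":0,"claw":-1},
  {"slide":[0.15,5.74,0],"yaw":0,"claw":-1},
  {"slide":[0.15,5.74,0],"yaw":0,"claw":-1},
  {"slide":[0.15,5.74,0],"yaw":0,"claw":-1},
  {"slide":[0.15,5.74,0],"yaw":0,"claw":-1},
  {"slide":[0.15,5.74,0],"yaw":0,"claw":-1},
  {"slide":[0.15,5.74,0],"yaw":0.127,"claw":-1},
  {"slide":[0,0,0],"yaw":0,"claw":-1},
  {"slide":[0,0,0],"yaw":0,"claw":-1},
])

```text
time: 21.7
tcp_pos: [535.2, 192.8, 77.3]
tool_rot: [-3.141, -0.001, 3.041]
contact_force: [1.4, -1.3, -1.5]
width: 0.276
gripper_force: 45.0
```

```bash
python3 - <<'E'
from h import *
c=snap('wrist','w9.png'); np.savez('w9.npz',**c); s=robot.read_state(); print(s['tcp_pos'],s['tool_rot'],s['width'],s['contact_force'])
E
```

```text
[535.47343684 192.13951125  77.38399715] [-3.14082291e+00 -6.88276305e-04  3.03925903e+00] 0.28002634854947833 [-0.15552215 -0.02251848 -1.70302235]
```

View pics/w9.png

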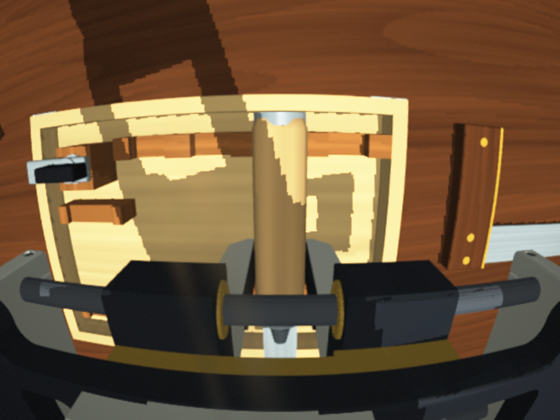

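Wrist view: chisel_20 is held over its slot, handle cap at about (280,117). The rear batten is at rows 135–157, and the square lies to the right, outside the tray. I'll check the batten position and the chisel in hand.

```bash
cat >> h.py <<'E'
T0=np.array([553.4,126.9]);TY=-0.1026
RT=np.array([[np.cos(TY),-np.sin(TY)],[np.sin(TY),np.cos(TY)]])
def tray(P): return (np.atleast_2d(P)[:,:2]-T0)@RT
def world(p): return T0+np.atleast_2d(p)@RT.T
E
python3 - <<'E'
from h import *
c=dict(np.load('w9.npz')); im=c['img']; hsv=cv2.cvtColor(im,cv2.COLOR_BGR2HSV)
# column scan at several cols: rows where hue turns batten-brown
for u in (165,210,340,360):
    col=hsv[100:170,u]; br=np.flatnonzero((col[:,0]<16)&(col[:,1]>150))+100
    print(u,br.min(),br.max(),tray(onz(c,[[u,br.min()],[u,br.max()+1]],36,True)).round(1).tolist())
for z,r in ((36,140),(36,146),(36,152)):
    br=(hsv[r,:,0]<16)&(hsv[r,:,1]>150); e=np.flatnonzero(np.diff(br[100:400].astype(int)))+101
    print(r,e,tray(onz(c,[[u,r] for u in e],z,True))[:,1].round(1) if len(e) else '')
    g=np.abs(np.diff(cv2.GaussianBlur(hsv[...,2],(3,3),0)[r].astype(int))); k=[u for u in range(100,400) if g[u]>12]; print([(u,tray(onz(c,[[u+1,r]],z,True))[0,1].round(0)) for u in k])
print('wall',tray(onz(c,[[300,97],[360,98],[407,160],[403,230],[37,140]],36,True)).round(1).tolist())
# held handle
for r in (140,170,200,225):
    q=[u for u in range(235,325) if 14<hsv[r,u,0]<30 and hsv[r,u,1]<165 and hsv[r,u,2]>60]
    print(r,min(q),max(q),tray(onz(c,[[ (min(q)+max(q)+1)/2,r]],126,True)).round(1).tolist())
print('capend',tray(onz(c,[[280,111],[280,118]],129,True)).round(1))
print('TCP',tray(robot.read_state()['tcp_pos']).round(1))
E
```

```text
165 135 156 [[-88.8, -22.9], [-71.8, -23.7]]
210 133 153 [[-88.9, 12.9], [-73.1, 12.4]]
340 133 153 [[-88.8, 109.1], [-73.0, 109.5]]
360 134 154 [[-88.5, 124.4], [-72.7, 125.0]]
140 [113 252 307 391] [-69.2  44.2  84.6 149.3]
[(101, np.float64(-80.0)), (102, np.float64(-79.0)), (103, np.float64(-78.0)), (120, np.float64(-62.0)), (121, np.float64(-61.0)), (122, np.float64(-60.0)), (126, np.float64(-56.0)), (127, np.float64(-55.0)), (128, np.float64(-54.0)), (134, np.float64(-49.0)), (135, np.float64(-48.0)), (136, np.float64(-47.0)), (137, np.float64(-46.0)), (188, np.float64(-4.0)), (189, np.float64(-3.0)), (190, np.float64(-2.0)), (193, np.float64(0.0)), (194, np.float64(1.0)), (195, np.float64(2.0)), (215, np.float64(17.0)), (216, np.float64(18.0)), (217, np.float64(19.0)), (271, np.float64(59.0)), (272, np.float64(60.0)), (273, np.float64(60.0)), (303, np.float64(82.0)), (304, np.float64(83.0)), (307, np.float64(85.0)), (360, np.float64(125.0)), (361, np.float64(126.0)), (362, np.float64(127.0)), (363, np.float64(128.0)), (364, np.float64(128.0)), (367, np.float64(131.0)), (368, n
[... 1715 characters left out ...]
), (273, np.float64(60.0)), (274, np.float64(61.0)), (275, np.float64(62.0)), (303, np.float64(83.0)), (304, np.float64(83.0)), (307, np.float64(85.0)), (358, np.float64(124.0)), (359, np.float64(125.0)), (360, np.float64(126.0)), (361, np.float64(126.0)), (362, np.float64(127.0)), (363, np.float64(128.0)), (367, np.float64(131.0)), (368, np.float64(132.0)), (369, np.float64(133.0)), (390, np.float64(150.0)), (391, np.float64(151.0))]
wall [[-114.8, 79.3], [-115.6, 123.9], [-70.1, 163.6], [-12.8, 165.5], [-94.3, -154.3]]
140 251 307 [[-87.9, 64.6]]
170 235 324 [[-73.9, 64.9]]
200 235 324 [[-59.6, 64.9]]
225 235 324 [[-47.2, 64.9]]
capend [[-101.1   64.8]
 [ -98.    64.8]]
TCP [[-24.5  63.1]]
```

Batten (−88.8…−72), notch edges and wall all agree with the tray model to about 1 mm. Lowering chisel_20.

drive_tool([
  {"slide":[0,0.04,3],"yaw":0,"claw":-1},
  {"slide":[0,0,2],"yaw":0,"claw":-1},
  {"slide":[0,0,1.2],"yaw":0,"claw":-1},
  {"slide":[0,0,0.8],"yaw":0,"claw":-1},
  {"slide":[0,0,0.5],"yaw":0,"claw":-1},
  {"slide":[0,0,0.5],"yaw":0,"claw":-1},
  {"slide":[0,0,0.3],"yaw":0,"claw":-1},
  {"slide":[0,0,0],"yaw":0,"claw":-1},
])

```text
time: 22.75
tcp_pos: [535.7, 193.6, -5.3]
tool_rot: [-3.142, -0.0, 3.039]
contact_force: [0.2, -0.3, -0.8]
width: 0.275
gripper_force: 45.0
```

drive_tool([
  {"slide":[0,0,0.1],"yaw":0,"claw":-1},
  {"slide":[0,0,0],"yaw":0,"claw":-0.25},
  {"slide":[0,0,0],"yaw":0,"claw":-0.25},
  {"slide":[0,0,-1.5],"yaw":0,"claw":-0.25},
  {"slide":[0,0,-4],"yaw":0,"claw":-0.25},
  {"slide":[0,0,-5],"yaw":0,"claw":0},
])

```text
time: 23.5
tcp_pos: [535.1, 193.4, 100.1]
tool_rot: [-3.141, -0.001, 3.039]
contact_force: [0.5, -1.0, 0.1]
width: 0.442
gripper_force: 0.0
```

drive_tool([
  {"slide":[-0.44,-5.57,0],"yaw":0,"claw":0},
  {"slide":[-0.44,-5.57,0],"yaw":0,"claw":0},
  {"slide":[-0.44,-5.57,0],"yaw":0,"claw":0},
  {"slide":[-0.44,-5.57,0],"yaw":0,"claw":0},
  {"slide":[-0.44,-5.57,0],"yaw":0,"claw":0},
  {"slide":[-0.44,-5.57,0],"yaw":0,"claw":0},
  {"slide":[-0.44,-5.57,0],"yaw":0,"claw":0},
  {"slide":[-0.44,-5.57,0],"yaw":-0.007,"claw":0},
  {"slide":[0,0,0],"yaw":0,"claw":0},
  {"slide":[0,0,0],"yaw":0,"claw":0},
])

```text
time: 24.75
tcp_pos: [524.9, -253.0, 99.3]
tool_rot: [3.141, 0.0, 3.045]
contact_force: [-0.3, 0.7, 0.2]
width: 0.501
gripper_force: 0.0
```

```bash
python3 - <<'E'
from h import *
c=snap('wrist'); s=robot.read_state();print(s['tcp_pos'],s['tool_rot'][2]); handles(c)
E
```

```text
[ 524.92327102 -252.28018563   99.23734816] 3.046078715328562
3564 [280. 180.] [264 121] [295 241] rect (506.6, -249.8, 106.6, 26.3, np.float64(-0.0938)) yaw -0.0978 y@x [(500, np.float64(-249.1)), (530, np.float64(-252.1)), (550, np.float64(-254.0)), (570, np.float64(-256.0))]
3450 [170. 188.] [148 131] [192 244] rect (502.1, -349.0, 105.8, 30.8, np.float64(-0.02)) yaw -0.02 y@x [(500, np.float64(-348.5)), (530, np.float64(-349.1)), (550, np.float64(-349.5)), (570, np.float64(-349.9))]
2459 [ 84. 202.] [ 62 159] [108 244] rect (505.1, -446.3, 89.6, 37.7, np.float64(0.0209)) yaw 0.0225 y@x [(500, np.float64(-445.6)), (530, np.float64(-444.9)), (550, np.float64(-444.5)), (570, np.float64(-444.0))]
```

drive_tool([
  {"slide":[-0.05,0,4],"yaw":0,"claw":0},
  {"slide":[0,0.05,4],"yaw":0,"claw":0},
  {"slide":[0,0,2.5],"yaw":0,"claw":0},
  {"slide":[0,0,2],"yaw":0,"claw":0},
  {"slide":[0,0,0],"yaw":0,"claw":0},
  {"slide":[0,0,0],"yaw":0,"claw":-1},
  {"slide":[0,0,0],"yaw":0,"claw":-1},
  {"slide":[0,0,0],"yaw":0,"claw":-1},
  {"slide":[0,0,0],"yaw":0,"claw":-1},
])

```text
time: 25.92
tcp_pos: [526.3, -253.1, -25.1]
tool_rot: [-3.141, 0.002, 3.046]
contact_force: [-0.9, 1.7, 6.3]
width: 0.272
gripper_force: 45.0
```

drive_tool([
  {"slide":[0,0,-2.5],"yaw":0,"claw":-1},
  {"slide":[0,0,-4],"yaw":0,"claw":-1},
  {"slide":[0,0,-4],"yaw":0,"claw":-1},
  {"slide":[0.47,5.61,0],"yaw":0,"claw":-1},
  {"slide":[0.47,5.61,0],"yaw":0,"claw":-1},
  {"slide":[0.47,5.61,0],"yaw":0,"claw":-1},
  {"slide":[0.47,5.61,0],"yaw":0,"claw":-1},
  {"slide":[0.47,5.61,0],"yaw":0,"claw":-1},
  {"slide":[0.47,5.61,0],"yaw":0,"claw":-1},
  {"slide":[0.49,5.64,0],"yaw":0.007,"claw":-1},
  {"slide":[0,0,0],"yaw":0,"claw":-1},
  {"slide":[0,0,0],"yaw":0,"claw":-1},
])

```text
time: 27.42
tcp_pos: [529.9, 141.2, 78.5]
tool_rot: [-3.141, -0.0, 3.04]
contact_force: [0.0, -0.7, -1.8]
width: 0.276
gripper_force: 45.0
```

```bash
python3 - <<'E'
from h import *
for i in range(3):
    s=robot.read_state();print(s['tcp_pos'],s['tool_rot'][2],tray(s['tcp_pos'])); c=snap('wrist')
cv2.imwrite('pics/w10.png',c['img'])
hsv=cv2.cvtColor(c['img'],cv2.COLOR_BGR2HSV)
for r in (130,145,160,180):
    q=[u for u in range(235,325) if 14<hsv[r,u,0]<30 and hsv[r,u,1]<165 and hsv[r,u,2]>60]
    print(r,min(q),max(q),tray(onz(c,[[(min(q)+max(q)+1)/2,r]],126,True)).round(1).tolist())
E
```

```text
[529.86817949 141.20118456  78.52514194] 3.0399386307596763 [[-24.87280077  11.81584689]]
[530.06413524 140.53398428  78.56760378] 3.038453695801448 [[-24.6095408   11.17222507]]
[530.15405659 140.15540332  78.60688535] 3.037457645646778 [[-24.48131803  10.80484472]]
130 235 324 [[-92.1, 12.2]]
145 252 307 [[-85.1, 12.1]]
160 235 324 [[-78.1, 12.1]]
180 235 324 [[-68.6, 12.1]]
```

drive_tool([
  {"slide":[0,0.02,3],"yaw":0,"claw":-1},
  {"slide":[0,0,2],"yaw":0,"claw":-1},
  {"slide":[0,0,1.2],"yaw":0,"claw":-1},
  {"slide":[0,0,0.8],"yaw":0,"claw":-1},
  {"slide":[0,0,0.5],"yaw":0,"claw":-1},
  {"slide":[0,0,0.5],"yaw":0,"claw":-1},
  {"slide":[0,0,0.3],"yaw":0,"claw":-1},
  {"slide":[0,0,0],"yaw":0,"claw":-1},
])

```text
time: 28.58
tcp_pos: [530.1, 141.8, -4.3]
tool_rot: [-3.142, -0.0, 3.039]
contact_force: [-0.9, -0.4, -1.6]
width: 0.276
gripper_force: 45.0
```

drive_tool([
  {"slide":[0,0,0.1],"yaw":0,"claw":-1},
  {"slide":[0,0,0],"yaw":0,"claw":-0.25},
  {"slide":[0,0,0],"yaw":0,"claw":-0.25},
  {"slide":[0,0,-1.5],"yaw":0,"claw":-0.25},
  {"slide":[0,0,-4],"yaw":0,"claw":-0.25},
  {"slide":[0,0,-5],"yaw":0,"claw":0},
])

```text
time: 29.32
tcp_pos: [529.5, 141.6, 101.1]
tool_rot: [-3.141, -0.001, 3.039]
contact_force: [0.6, 0.1, -0.1]
width: 0.444
gripper_force: 0.0
```

drive_tool([
  {"slide":[-0.47,-5.48,0],"yaw":0,"claw":0},
  {"slide":[-0.47,-5.48,0],"yaw":0,"claw":0},
  {"slide":[-0.47,-5.48,0],"yaw":0,"claw":0},
  {"slide":[-0.47,-5.48,0],"yaw":0,"claw":0},
  {"slide":[-0.47,-5.48,0],"yaw":0,"claw":0},
  {"slide":[-0.47,-5.48,0],"yaw":0,"claw":0},
  {"slide":[-0.47,-5.48,0],"yaw":0,"claw":0},
  {"slide":[-0.47,-5.48,0],"yaw":0,"claw":0},
  {"slide":[-0.47,-5.48,0],"yaw":-0.085,"claw":0},
  {"slide":[0,0,0],"yaw":0,"claw":0},
  {"slide":[0,0,0],"yaw":0,"claw":0},
])

```text
time: 30.7
tcp_pos: [521.5, -352.8, 100.2]
tool_rot: [3.141, 0.0, 3.123]
contact_force: [0.4, 0.8, -0.4]
width: 0.5
gripper_force: 0.0
```

```bash
python3 - <<'E'
from h import *
c=snap('wrist'); s=robot.read_state();print(s['tcp_pos'],s['tool_rot'][2]); handles(c)
E
```

```text
[ 521.64313942 -352.10092488  100.20261726] 3.123701376462897
5805 [ 17. 122.] [2 0] [ 39 244] rect (421.1, -638.4, 288.1, 42.2, np.float64(-0.0401)) yaw -0.0398 y@x [(500, np.float64(-640.7)), (530, np.float64(-641.9)), (550, np.float64(-642.7)), (570, np.float64(-643.5))]
3129 [173. 195.] [153 138] [193 244] rect (509.7, -452.4, 98.6, 39.0, np.float64(0.0055)) yaw -0.0186 y@x [(500, np.float64(-447.8)), (530, np.float64(-448.3)), (550, np.float64(-448.7)), (570, np.float64(-449.1))]
2116 [279. 204.] [264 167] [294 240] rect (522.5, -352.1, 66.5, 26.5, np.float64(-0.0096)) yaw -0.0189 y@x [(500, np.float64(-351.6)), (530, np.float64(-352.1)), (550, np.float64(-352.5)), (570, np.float64(-352.9))]
```

drive_tool([
  {"slide":[0,0,4],"yaw":0,"claw":0},
  {"slide":[0,0,4],"yaw":0,"claw":0},
  {"slide":[0,0,2.5],"yaw":0,"claw":0},
  {"slide":[0,0,2.1],"yaw":0,"claw":0},
  {"slide":[0,0,0],"yaw":0,"claw":0},
  {"slide":[0,0,0],"yaw":0,"claw":-1},
  {"slide":[0,0,0],"yaw":0,"claw":-1},
  {"slide":[0,0,0],"yaw":0,"claw":-1},
  {"slide":[0,0,0],"yaw":0,"claw":-1},
])

```text
time: 31.88
tcp_pos: [522.4, -353.6, -24.9]
tool_rot: [-3.141, 0.002, 3.124]
contact_force: [0.6, 1.8, 8.0]
width: 0.28
gripper_force: 45.0
```

drive_tool([
  {"slide":[0,0,-2.5],"yaw":0,"claw":-1},
  {"slide":[0,0,-4],"yaw":0,"claw":-1},
  {"slide":[0,0,-4],"yaw":0,"claw":-1},
  {"slide":[0.06,5.54,0],"yaw":0,"claw":-1},
  {"slide":[0.06,5.54,0],"yaw":0,"claw":-1},
  {"slide":[0.06,5.54,0],"yaw":0,"claw":-1},
  {"slide":[0.06,5.54,0],"yaw":0,"claw":-1},
  {"slide":[0.06,5.54,0],"yaw":0,"claw":-1},
  {"slide":[0.06,5.54,0],"yaw":0,"claw":-1},
  {"slide":[0.06,5.54,0],"yaw":0,"claw":-1},
  {"slide":[0.06,5.53,0],"yaw":0.0846,"claw":-1},
])

```text
time: 33.25
tcp_pos: [524.5, 91.4, 78.8]
tool_rot: [-3.141, 0.0, 3.037]
contact_force: [1.0, -0.1, -1.2]
width: 0.277
gripper_force: 45.0
```

drive_tool([
  {"slide":[0,0,0],"yaw":0,"claw":-1},
  {"slide":[0,0,0],"yaw":0,"claw":-1},
  {"slide":[0,0,0],"yaw":0,"claw":-1},
])

```text
time: 33.62
tcp_pos: [524.8, 88.5, 78.7]
tool_rot: [-3.141, -0.0, 3.038]
contact_force: [-0.6, 0.3, -0.9]
width: 0.276
gripper_force: 45.0
```

```bash
python3 - <<'E'
from h import *
c=snap('wrist'); s=robot.read_state();print(s['tcp_pos'],s['tool_rot'][2],tray(s['tcp_pos']))
hsv=cv2.cvtColor(c['img'],cv2.COLOR_BGR2HSV)
for r in (130,145,160,180,200):
    q=[u for u in range(235,325) if 14<hsv[r,u,0]<30 and hsv[r,u,1]<165 and hsv[r,u,2]>60]
    print(r,min(q),max(q),tray(onz(c,[[(min(q)+max(q)+1)/2,r]],126,True)).round(1).tolist())
E
```

```text
[524.89437809  88.42342399  78.69895591] 3.037422796665959 [[-24.41494329 -41.19378504]]
130 235 324 [[-92.1, -39.8]]
145 235 307 [[-85.1, -43.8]]
160 235 324 [[-78.1, -39.8]]
180 235 324 [[-68.6, -39.9]]
200 247 324 [[-58.9, -37.0]]
```

drive_tool([
  {"slide":[0,0.06,3],"yaw":0,"claw":-1},
  {"slide":[0,0,2],"yaw":0,"claw":-1},
  {"slide":[0,0,1],"yaw":0,"claw":-1},
  {"slide":[0,0,0],"yaw":0,"claw":-1},
])

```text
time: 34.17
tcp_pos: [524.5, 89.7, 18.3]
tool_rot: [-3.141, -0.001, 3.038]
contact_force: [-0.8, 0.5, -0.9]
width: 0.276
gripper_force: 45.0
```

drive_tool([
  {"slide":[0,0,0.8],"yaw":0,"claw":-1},
  {"slide":[0,0,0.6],"yaw":0,"claw":-1},
  {"slide":[0,0,0.5],"yaw":0,"claw":-1},
  {"slide":[0,0,0.3],"yaw":0,"claw":-1},
  {"slide":[0,0,0.1],"yaw":0,"claw":-1},
  {"slide":[0,0,0],"yaw":0,"claw":-1},
])

```text
time: 34.92
tcp_pos: [524.9, 90.5, -4.2]
tool_rot: [-3.142, 0.0, 3.039]
contact_force: [-0.4, -0.6, -1.5]
width: 0.276
gripper_force: 45.0
```

drive_tool([
  {"slide":[0,0,0.1],"yaw":0,"claw":-1},
  {"slide":[0,0,0],"yaw":0,"claw":-0.25},
  {"slide":[0,0,0],"yaw":0,"claw":-0.25},
  {"slide":[0,0,-1.5],"yaw":0,"claw":-0.25},
  {"slide":[0,0,-4],"yaw":0,"claw":-0.25},
  {"slide":[0,0,-5],"yaw":0,"claw":0},
])

```text
time: 35.67
tcp_pos: [524.1, 90.1, 100.6]
tool_rot: [-3.141, -0.002, 3.039]
contact_force: [0.5, 0.7, 0.4]
width: 0.441
gripper_force: 0.0
```

drive_tool([
  {"slide":[-0.69,-5.98,0],"yaw":0,"claw":0},
  {"slide":[-0.69,-5.98,0],"yaw":0,"claw":0},
  {"slide":[-0.69,-5.98,0],"yaw":0,"claw":0},
  {"slide":[-0.69,-5.98,0],"yaw":0,"claw":0},
  {"slide":[-0.69,-5.98,0],"yaw":0,"claw":0},
  {"slide":[-0.69,-5.98,0],"yaw":0,"claw":0},
  {"slide":[-0.69,-5.98,0],"yaw":0,"claw":0},
  {"slide":[-0.69,-5.98,0],"yaw":0,"claw":0},
  {"slide":[-0.69,-5.98,0],"yaw":-0.131,"claw":0},
  {"slide":[0,0,0],"yaw":0,"claw":0},
  {"slide":[0,0,0],"yaw":0,"claw":0},
])

```text
time: 37.05
tcp_pos: [531.1, -451.1, 99.7]
tool_rot: [3.141, -0.0, -3.115]
contact_force: [0.8, 0.1, 0.3]
width: 0.498
gripper_force: 0.0
```

```bash
python3 - <<'E'
from h import *
c=snap('wrist','w11.png'); s=robot.read_state();print(s['tcp_pos'],s['tool_rot'][2]); handles(c,x0=200,vmin=75,x1=340)
hsv=cv2.cvtColor(c['img'],cv2.COLOR_BGR2HSV); g=((hsv[...,1]<60)&(hsv[...,2]>90)); g[:,:255]=0;g[:,305:]=0;g[305:]=0; g[:90]=0
for ce,p in comps(g,40): print(len(p),ce.round(),p.min(0),p.max(0),onz(c,[ce],24,True).round(1))
E
```

```text
[ 531.43686894 -450.23213983   99.93318738] -3.113365600199141
3542 [278. 181.] [263 122] [293 242] rect (513.7, -451.6, 106.9, 26.1, np.float64(0.0334)) yaw 0.0271 y@x [(500, np.float64(-451.9)), (530, np.float64(-451.1)), (550, np.float64(-450.5)), (570, np.float64(-450.0))]
172 [278. 122.] [264 119] [293 127] [[ 459.8 -453.3   24. ]]
122 [272. 148.] [271 128] [274 170] [[ 481.9 -457.8   24. ]]
1813 [278. 269.] [261 240] [295 295] [[ 592.4 -450.1   24. ]]
```

drive_tool([
  {"slide":[-0.12,0,4],"yaw":0,"claw":0},
  {"slide":[0,0,4],"yaw":0,"claw":0},
  {"slide":[0,0,2.5],"yaw":0,"claw":0},
  {"slide":[0,0,2.1],"yaw":0,"claw":0},
  {"slide":[0,0,0],"yaw":0,"claw":0},
  {"slide":[0,0,0],"yaw":0,"claw":-1},
  {"slide":[0,0,0],"yaw":0,"claw":-1},
  {"slide":[0,0,0],"yaw":0,"claw":-1},
  {"slide":[0,0,0],"yaw":0,"claw":-1},
])

```text
time: 38.22
tcp_pos: [533.6, -451.8, -24.7]
tool_rot: [-3.14, 0.002, -3.113]
contact_force: [-0.6, 2.1, 5.9]
width: 0.277
gripper_force: 45.0
```

drive_tool([
  {"slide":[0,0,-2.5],"yaw":0,"claw":-1},
  {"slide":[0,0,-4],"yaw":0,"claw":-1},
  {"slide":[0,0,-4],"yaw":0,"claw":-1},
  {"slide":[-0.234,5.8,0],"yaw":0,"claw":-1},
  {"slide":[-0.234,5.8,0],"yaw":0,"claw":-1},
  {"slide":[-0.234,5.8,0],"yaw":0,"claw":-1},
  {"slide":[-0.234,5.8,0],"yaw":0,"claw":-1},
  {"slide":[-0.234,5.8,0],"yaw":0,"claw":-1},
  {"slide":[-0.234,5.8,0],"yaw":0,"claw":-1},
])

```text
time: 39.35
tcp_pos: [536.3, -101.2, 78.6]
tool_rot: [3.141, -0.0, -3.114]
contact_force: [2.2, -0.1, -1.1]
width: 0.275
gripper_force: 45.0
```

drive_tool([
  {"slide":[-0.234,5.8,0],"yaw":0,"claw":-1},
  {"slide":[-0.234,5.8,0],"yaw":0,"claw":-1},
  {"slide":[-0.234,5.8,0],"yaw":0,"claw":-1},
  {"slide":[-0.234,5.8,0],"yaw":0,"claw":-1},
  {"slide":[-0.234,5.8,0],"yaw":0,"claw":-1},
  {"slide":[-0.234,5.8,0],"yaw":0.131,"claw":-1},
  {"slide":[0,0,0],"yaw":0,"claw":-1},
  {"slide":[0,0,3],"yaw":0,"claw":-1},
  {"slide":[0,0,2],"yaw":0,"claw":-1},
  {"slide":[0,0,0.8],"yaw":0,"claw":-1},
  {"slide":[0,0,0],"yaw":0,"claw":-1},
  {"slide":[0,0,0],"yaw":0,"claw":-1},
])

```text
time: 40.85
tcp_pos: [541.8, 245.0, 21.7]
tool_rot: [3.141, 0.001, 3.039]
contact_force: [-0.4, 0.4, -1.0]
width: 0.278
gripper_force: 45.0
```

```bash
python3 - <<'E'
from h import *
s=robot.read_state();print(s['tcp_pos'],s['tool_rot'][2],tray(s['tcp_pos']),s['contact_force'])
E
```

```text
[541.79592235 245.0481402   21.6702054 ] 3.0388465347576794 [[-23.64379735 116.33833632]] [-0.37480053  0.3548759  -0.95214178]
```

drive_tool([
  {"slide":[0,0,0.9],"yaw":0,"claw":-1},
  {"slide":[0,0,0.7],"yaw":0,"claw":-1},
  {"slide":[0,0,0.5],"yaw":0,"claw":-1},
  {"slide":[0,0,0.4],"yaw":0,"claw":-1},
  {"slide":[0,0,0.15],"yaw":0,"claw":-1},
  {"slide":[0,0,0],"yaw":0,"claw":-1},
])

```text
time: 41.6
tcp_pos: [540.8, 245.3, -4.7]
tool_rot: [-3.141, 0.0, 3.039]
contact_force: [-3.8, -0.7, 6.5]
width: 0.275
gripper_force: 45.0
```

drive_tool([
  {"slide":[0,0,0],"yaw":0,"claw":-0.25},
  {"slide":[0,0,0],"yaw":0,"claw":-0.25},
  {"slide":[0,0,-1.5],"yaw":0,"claw":-0.25},
  {"slide":[0,0,-4],"yaw":0,"claw":-0.25},
  {"slide":[0,0,-5],"yaw":0,"claw":0},
  {"slide":[-2.45,-3.6,-4],"yaw":0,"claw":0.18},
  {"slide":[-2.45,-3.6,-4],"yaw":0,"claw":0.18},
  {"slide":[-2.45,-3.6,-4],"yaw":0,"claw":0.18},
  {"slide":[-2.45,-3.6,-4],"yaw":0,"claw":0.18},
  {"slide":[0,0,0],"yaw":0,"claw":0.18},
  {"slide":[0,0,0],"yaw":0,"claw":0.18},
])

```text
time: 42.98
tcp_pos: [623.1, 92.4, 259.1]
tool_rot: [3.141, -0.001, 3.039]
contact_force: [1.2, -0.1, -0.7]
width: 0.589
gripper_force: 0.0
```

```bash
python3 - <<'E'
from h import *
c=snap('wrist','w12.png'); np.savez('w12.npz',**c); s=robot.read_state();print(s['tcp_pos'],s['tool_rot'][2])
hsv=cv2.cvtColor(c['img'],cv2.COLOR_BGR2HSV); g=((hsv[...,1]<45)&(hsv[...,2]>100)); g[236:]=0
for ce,p in comps(g,60): print(len(p),ce.round(),p.min(0),p.max(0),'tray',tray(onz(c,[ce],35,True)).round(1),rect(onz(c,p,35,True)))
E
```

```text
[622.56831713  92.88644798 258.32395386] 3.039761838357433
66 [270.  45.] [261  43] [280  47] tray [[-100.8  -38.2]] (449.5, 99.5, 24.4, 5.5, np.float64(1.4573))
442 [198.  71.] [181  62] [231  78] tray [[ -68.8 -132. ]] (470.3, 12.3, 67.9, 22.0, np.float64(1.4347))
93 [270. 129.] [261 125] [279 132] tray [[ 10.7 -38.6]] (559.2, 87.4, 23.2, 9.1, np.float64(1.4623))
93 [310. 129.] [302 125] [318 132] tray [[10.4 13.3]] (564.3, 138.7, 20.8, 9.1, np.float64(1.4819))
91 [350. 128.] [342 125] [359 132] tray [[ 8.2 66.2]] (568.5, 192.0, 22.9, 9.2, np.float64(1.5038))
81 [388. 131.] [379 128] [395 134] tray [[ 10.  117.7]] (574.9, 242.3, 23.0, 8.1, np.float64(1.5166))
2053 [516. 145.] [475 128] [559 161] tray [[ 13.8 345.7]] (603.7, 484.1, 199.7, 38.7, np.float64(1.4687))
818 [350. 162.] [341 133] [358 188] tray [[53.  66.3]] (611.2, 187.6, 73.6, 21.9, np.float64(-0.0983))
462 [310. 163.] [305 137] [315 189] tray [[55.1 13.4]] (609.7, 134.6, 69.0, 13.1, np.float64(-0.0896))
1218 [385. 164.] [373 136] [398 189] tray [[ 53.8 116.8]] (618.1, 238.1, 72.5, 34.5, np.float64(-0.1059))
194 [270. 164.] [268 143] [273 187] tray [[ 56.1 -38.5]] (607.0, 82.9, 58.3, 6.5, np.float64(-0.1089))
```

View pics/w12.png

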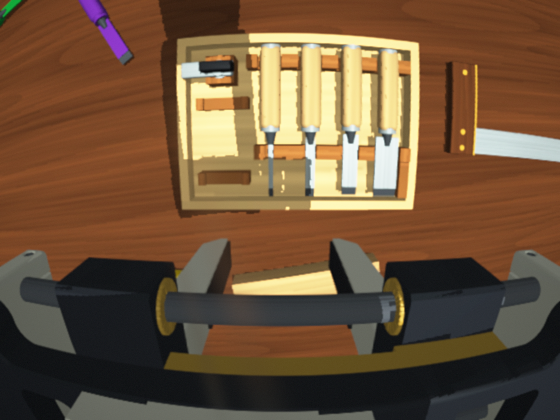

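All four chisels lie in their slots: handles at columns 270, 311, 351 and 388, with blades in the front notches. The square is to the right at (462,110). Going back for the square.

drive_tool([
  {"slide":[1.59,4.58,2.47],"yaw":0,"claw":0.2},
  {"slide":[1.59,4.58,2.47],"yaw":0,"claw":0.2},
  {"slide":[1.59,4.58,2.47],"yaw":0,"claw":0.2},
  {"slide":[1.59,4.58,2.47],"yaw":0,"claw":0.2},
  {"slide":[1.59,4.58,2.47],"yaw":0,"claw":0.2},
  {"slide":[1.59,4.6,2.47],"yaw":-0.003,"claw":0.2},
  {"slide":[0,0,0],"yaw":0,"claw":0.2},
  {"slide":[0,0,0],"yaw":0,"claw":0.2},
  {"slide":[0,0,4],"yaw":0,"claw":0.2},
  {"slide":[0,0,3],"yaw":0,"claw":0.2},
  {"slide":[0,0,0],"yaw":0,"claw":0.2},
  {"slide":[0,0,0],"yaw":0,"claw":0.2},
])

```text
time: 44.52
tcp_pos: [558.3, 375.0, 42.9]
tool_rot: [3.141, 0.002, 3.041]
contact_force: [-0.7, 0.3, 0.1]
width: 0.599
gripper_force: 0.0
```

```bash
python3 - <<'E'
from h import *
for i in range(2):
    s=robot.read_state();print(s['tcp_pos'],s['tool_rot'][2],s['time']); c=snap('wrist')
hsv=cv2.cvtColor(c['img'],cv2.COLOR_BGR2HSV);H,S,V=[hsv[...,i].astype(int) for i in range(3)]
print(hsv[150,240:330:4].tolist())
for r in (120,150,180,210):
  k=[u for u in range(215,345) if 18<H[r,u]<30 and S[r,u]>150 and V[r,u]>120]; print(r,k, onz(c,[[max(k)+1,r]],18,True).round(1) if k else '')
E
```

```text
[558.31528044 374.9521654   42.88214231] 3.041098650571521 44.525
[558.55215392 375.3458962   43.30778643] 3.041351402376935 44.575
[[12, 166, 80], [12, 170, 78], [11, 167, 101], [12, 177, 167], [12, 173, 165], [12, 175, 162], [12, 174, 160], [12, 173, 164], [11, 173, 168], [11, 171, 158], [12, 173, 175], [12, 173, 177], [12, 176, 170], [12, 173, 158], [11, 174, 154], [12, 174, 161], [12, 174, 174], [17, 180, 213], [30, 126, 255], [12, 175, 150], [12, 173, 152], [12, 174, 152], [12, 174, 152]]
120 [278, 279, 280, 281, 282, 309, 314] [[488.6 407.6  18. ]]
150 [309, 314] [[509.2 405.8  18. ]]
180 [309, 310, 311, 312] [[530.1 402.6  18. ]]
210 [308, 309, 310, 311] [[551.8 400.2  18. ]]
```

drive_tool([
  {"slide":[0.27,0.1,3],"yaw":-0.002,"claw":0.2},
  {"slide":[0,0,2.5],"yaw":0,"claw":0.2},
  {"slide":[0,0,1.3],"yaw":0,"claw":0.2},
  {"slide":[0,0,0],"yaw":0,"claw":0.2},
  {"slide":[0,0,0],"yaw":0,"claw":0.2},
])

```text
time: 45.25
tcp_pos: [555.4, 377.1, -25.6]
tool_rot: [3.14, 0.002, 3.044]
contact_force: [0.3, -0.2, -0.2]
width: 0.597
gripper_force: 0.0
```

drive_tool([
  {"slide":[0,0,0],"yaw":0,"claw":-1},
  {"slide":[0,0,0],"yaw":0,"claw":-1},
  {"slide":[0,0,0],"yaw":0,"claw":-1},
  {"slide":[0,0,-2],"yaw":0,"claw":-1},
  {"slide":[0,0,-3],"yaw":0,"claw":-1},
  {"slide":[0,0,-4],"yaw":0,"claw":-1},
  {"slide":[0,0,-4],"yaw":0,"claw":-1},
  {"slide":[0,0,0],"yaw":0,"claw":-1},
], squeeze=55)

```text
time: 46.25
tcp_pos: [556.6, 377.9, 107.6]
tool_rot: [3.137, 0.007, 3.044]
contact_force: [0.5, -0.5, -2.9]
width: 0.479
gripper_force: 55.0
```

drive_tool([
  {"slide":[-0.8,-5,0],"yaw":0,"claw":-1},
  {"slide":[-0.8,-5,0],"yaw":0,"claw":-1},
  {"slide":[-0.8,-5,0],"yaw":0,"claw":-1},
  {"slide":[-0.8,-5,0],"yaw":0,"claw":-1},
  {"slide":[-0.8,-5,0],"yaw":0,"claw":-1},
  {"slide":[-0.8,-5,0],"yaw":0,"claw":-1},
  {"slide":[-0.8,-5,0],"yaw":0,"claw":-1},
  {"slide":[0,0,0],"yaw":0,"claw":-1},
  {"slide":[0,0,3],"yaw":0,"claw":-1},
  {"slide":[0,0,2],"yaw":0,"claw":-1},
  {"slide":[0,0,0],"yaw":0,"claw":-1},
  {"slide":[0,0,0],"yaw":0,"claw":-1},
])

```text
time: 47.75
tcp_pos: [576.0, 23.4, 53.1]
tool_rot: [3.141, -0.0, 3.045]
contact_force: [-0.0, 0.0, -3.6]
width: 0.475
gripper_force: 55.0
```

```bash
python3 - <<'E'
from h import *
for i in range(3):
    s=robot.read_state();print(s['tcp_pos'],s['tool_rot'],s['time'],tray(s['tcp_pos'])); c=snap('wrist')
E
```

```text
[576.03503173  23.43204905  53.14698652] [ 3.14141642e+00 -2.08914142e-04  3.04482384e+00] 47.75 [[  33.11319598 -100.60555545]]
[576.52083579  23.2676762   53.66446651] [3.14153370e+00 9.96909528e-04 3.04476498e+00] 47.8 [[  33.61328039 -100.7193078 ]]
[576.71811994  23.12377681  53.9163796 ] [-3.14158545e+00  1.57186725e-03  3.04467999e+00] 47.85 [[  33.82426526 -100.8422446 ]]
```

drive_tool([
  {"slide":[0,-0.08,1.8],"yaw":0.002,"claw":-1},
  {"slide":[0,0,1.2],"yaw":0,"claw":-1},
  {"slide":[0,0,0.8],"yaw":0,"claw":-1},
  {"slide":[0,0,0.4],"yaw":0,"claw":-1},
  {"slide":[0,0,0.3],"yaw":0,"claw":-1},
  {"slide":[0,0,0],"yaw":0,"claw":-1},
  {"slide":[0,0,0],"yaw":0,"claw":-1},
])

```text
time: 48.78
tcp_pos: [576.2, 22.0, 8.4]
tool_rot: [-3.142, 0.001, 3.042]
contact_force: [-0.1, 0.4, -3.0]
width: 0.479
gripper_force: 55.0
```

drive_tool([
  {"slide":[0,0,0.15],"yaw":0,"claw":-1},
  {"slide":[0,0,0.15],"yaw":0,"claw":-1},
  {"slide":[0,0,0],"yaw":0,"claw":-1},
  {"slide":[0,0,0],"yaw":0,"claw":-1},
])

```text
time: 49.28
tcp_pos: [576.1, 22.0, 5.6]
tool_rot: [-3.142, 0.001, 3.042]
contact_force: [-1.9, 0.1, 3.1]
width: 0.477
gripper_force: 55.0
```

drive_tool([
  {"slide":[0,0,0],"yaw":0,"claw":0.12},
  {"slide":[0,0,0],"yaw":0,"claw":0.12},
  {"slide":[0,0,0],"yaw":0,"claw":0.12},
  {"slide":[0,0,-1.5],"yaw":0,"claw":0.12},
  {"slide":[0,0,-4],"yaw":0,"claw":0.12},
  {"slide":[0,0,-4],"yaw":0,"claw":0.0},
  {"slide":[5.1,0,0],"yaw":0,"claw":-0.2},
  {"slide":[5.1,0.1,0],"yaw":0.174,"claw":-0.2},
  {"slide":[0,0,0],"yaw":0.174,"claw":-0.2},
  {"slide":[0,0,0],"yaw":0.174,"claw":-0.2},
  {"slide":[0,0,0],"yaw":0.174,"claw":-0.2},
  {"slide":[0,0,0],"yaw":0.174,"claw":-0.2},
])

```text
time: 50.78
tcp_pos: [474.9, 33.1, 101.2]
tool_rot: [3.14, 0.001, 2.166]
contact_force: [0.2, -0.6, 0.4]
width: 0.397
gripper_force: 0.0
```

drive_tool([
  {"slide":[0,0,0],"yaw":0.174,"claw":-0.2},
  {"slide":[0,0,0],"yaw":0.174,"claw":-0.2},
  {"slide":[0,0,0],"yaw":0.174,"claw":-0.2},
  {"slide":[0,0,0],"yaw":0.178,"claw":-0.2},
  {"slide":[0,0,0],"yaw":0,"claw":-0.2},
  {"slide":[0,0,0],"yaw":0,"claw":-0.2},
])

```text
time: 51.52
tcp_pos: [474.7, 33.1, 100.6]
tool_rot: [3.141, 0.0, 1.476]
contact_force: [0.1, -0.2, 0.9]
width: 0.399
gripper_force: 0.0
```

```bash
python3 - <<'E'
from h import *
s=robot.read_state();print(s['tcp_pos'],s['tool_rot'],s['time'],s['width']); c=snap('wrist','w13.png')
hsv=cv2.cvtColor(c['img'],cv2.COLOR_BGR2HSV);b=hsv[...,2]<75;b[240:]=0
for ce,p in comps(b,200): print(len(p),ce.round(),p.min(0),p.max(0),rect(onz(c,p,80.5,True)))
E
```

```text
[474.74130878  33.12982449 100.57755174] [3.14084836e+00 5.98874876e-05 1.47566548e+00] 51.525 0.39900153648697695
400 [396.  50.] [391  29] [406  69] (566.9, 151.8, 29.5, 10.8, np.float64(-1.5366))
492 [396. 110.] [386  85] [401 133] (562.5, 109.0, 33.8, 10.7, np.float64(1.3804))
9321 [ 76. 206.] [  0 118] [216 239] (317.4, 90.4, 227.6, 112.9, np.float64(-0.0589))
2888 [351. 220.] [306 191] [397 238] (528.0, 35.7, 68.4, 34.4, np.float64(-0.1059))
763 [281. 217.] [273 192] [289 239] (476.3, 40.3, 34.4, 11.5, np.float64(1.4744))
```

View pics/w13.png

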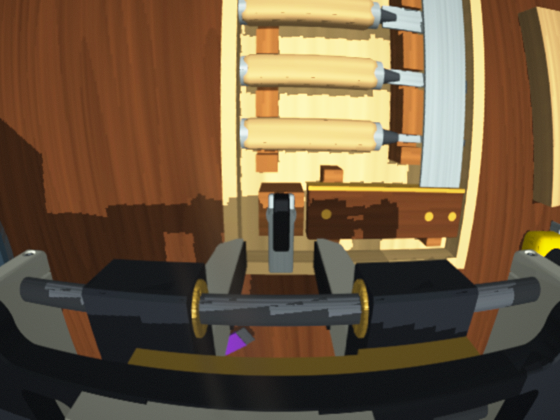

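The square is seated over the blades and the bar is between the fingers at (281,217). I'll grip it and turn it back.

drive_tool([
  {"slide":[0,0,3],"yaw":0.003,"claw":-0.2},
  {"slide":[0,0.08,2.5],"yaw":0,"claw":-0.2},
  {"slide":[0,0,1.3],"yaw":0,"claw":-0.2},
  {"slide":[0,0,0],"yaw":0,"claw":-0.2},
  {"slide":[0,0,0],"yaw":0,"claw":-1},
  {"slide":[0,0,0],"yaw":0,"claw":-1},
  {"slide":[0,0,0],"yaw":0,"claw":-1},
  {"slide":[0,0,0],"yaw":0,"claw":-1},
], squeeze=35)

```text
time: 52.58
tcp_pos: [475.8, 33.0, 32.7]
tool_rot: [3.141, 0.0, 1.469]
contact_force: [-0.6, 0.3, 4.1]
width: 0.122
gripper_force: 35.0
```

drive_tool([
  {"slide":[0,0,0],"yaw":-0.145,"claw":-1},
  {"slide":[0,0,0],"yaw":-0.145,"claw":-1},
  {"slide":[0,0,0],"yaw":-0.145,"claw":-1},
  {"slide":[0,0,0],"yaw":-0.145,"claw":-1},
  {"slide":[0,0,0],"yaw":-0.145,"claw":-1},
  {"slide":[0,0,0],"yaw":-0.145,"claw":-1},
  {"slide":[0,0,0],"yaw":-0.145,"claw":-1},
  {"slide":[0,0,0],"yaw":-0.145,"claw":-1},
  {"slide":[0,0,0],"yaw":-0.145,"claw":-1},
  {"slide":[0,0,0],"yaw":-0.145,"claw":-1},
  {"slide":[0,0,0],"yaw":-0.13,"claw":-1},
  {"slide":[0,0,0],"yaw":0,"claw":-1},
])

```text
time: 54.08
tcp_pos: [474.7, 32.2, 32.7]
tool_rot: [-3.14, -0.001, 3.051]
contact_force: [-4.1, -4.6, 6.8]
width: 0.126
gripper_force: 35.0
```

drive_tool([
  {"slide":[0,0,0],"yaw":0,"claw":-0.2},
  {"slide":[0,0,0],"yaw":0,"claw":-0.2},
  {"slide":[0,0,0],"yaw":0,"claw":-0.2},
  {"slide":[0,0,-3],"yaw":0,"claw":-0.2},
  {"slide":[0,0,-5],"yaw":0,"claw":0},
  {"slide":[-4,2,-4],"yaw":0,"claw":0},
  {"slide":[-4,2,-4],"yaw":0,"claw":0},
  {"slide":[-4,2,-4],"yaw":0,"claw":0},
  {"slide":[-4,1.4,-3],"yaw":0,"claw":0},
  {"slide":[0,0,0],"yaw":0,"claw":0},
  {"slide":[0,0,0],"yaw":0,"claw":0},
  {"slide":[0,0,0],"yaw":0,"claw":0},
])

```text
time: 55.58
tcp_pos: [639.8, 91.7, 260.7]
tool_rot: [-3.141, -0.003, 3.049]
contact_force: [-0.6, -0.0, 0.5]
width: 0.503
gripper_force: 0.0
```

```bash
python3 - <<'E'
from h import *
s=robot.read_state();print(s['tcp_pos'],s['time']); c=snap('wrist','w14.png')
hsv=cv2.cvtColor(c['img'],cv2.COLOR_BGR2HSV);b=hsv[...,2]<62;b[240:]=0
for ce,p in comps(b,80):
    if len(p)<900: print('blk',len(p),ce.round(),rect(onz(c,p,80.5,True)))
g=((hsv[...,1]<50)&(hsv[...,2]>100)); g[236:]=0
for ce,p in comps(g,60): print('grey',len(p),ce.round(),'tray',tray(onz(c,[ce],42,True)).round(1),rect(onz(c,p,42,True)))
E
```

```text
[639.80715668  91.74975533 260.73663457] 55.575
blk 83 [8. 8.] (311.9, -299.4, 45.2, 9.4, np.float64(-1.2355))
blk 326 [217.  51.] (477.2, 34.3, 40.9, 14.0, np.float64(-0.1409))
blk 98 [171.  46.] (460.5, -22.2, 15.4, 14.1, np.float64(1.4994))
grey 62 [271.  33.] tray [[-98.9 -37.8]] (451.9, 99.1, 22.9, 5.6, np.float64(1.4671))
grey 517 [220.  75.] tray [[ -44.7 -102.1]] (487.1, 30.0, 68.3, 22.4, np.float64(-0.1505))
grey 95 [270. 116.] tray [[ 10.5 -38.2]] (558.8, 87.8, 22.8, 9.0, np.float64(1.4721))
grey 96 [310. 117.] tray [[10.2 12.2]] (564.5, 137.6, 21.7, 9.0, np.float64(1.4951))
grey 91 [350. 117.] tray [[ 8.  64.8]] (568.0, 190.8, 22.6, 9.1, np.float64(1.5196))
grey 86 [387. 120.] tray [[ 10.  115.3]] (574.8, 240.3, 22.6, 8.0, np.float64(1.5342))
grey 6471 [329. 159.] tray [[64.6 37.9]] (611.8, 154.7, 225.2, 78.8, np.float64(1.4856))
```

```bash
python3 - <<'E'
from h import *
c=snap('wrist'); hsv=cv2.cvtColor(c['img'],cv2.COLOR_BGR2HSV)
b=hsv[...,2]<62;b[240:]=0
for ce,p in comps(b,250):
    if len(p)<900:
        P=onz(c,p+.5,80.5,True)[:,:2]; v=cv2.fitLine(np.float32(P),cv2.DIST_HUBER,0,.01,.01).ravel(); print('bar yaw',np.arctan(v[1]/v[0]),P.mean(0))
g=((hsv[...,1]<50)&(hsv[...,2]>100)); g[236:]=0
p=max(comps(g,3000),key=lambda t:len(t[1]))[1]
e=np.array([[u,p[p[:,0]==u][:,1].max()+1] for u in range(255,395,4)]); E=tray(onz(c,e,42,True))
k=np.polyfit(E[:,1],E[:,0],1); print('blade far edge x',E[:,0].min().round(1),E[:,0].max().round(1),'slope',k[0])
E
```

```text
bar yaw -0.11480744 [476.29398098  35.14713704]
blade far edge x 90.6 96.7 slope 0.012968782875344233
```

```bash
python3 -c "
from cell import robot
print(robot.sign_off())"
```

```text
the job is handed in; nothing more can be done
None
```

The job is handed in: all four chisels are in their slots, the square is seated back over the blades, and the turn-button is locked over its stock, with the last camera check agreeing; the sign-off returned no verdict.

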